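Set up the tilting carving board

ROBOT

A 6-joint arm with a two-finger parallel gripper is mounted at the origin on the work surface. World frame = base frame: x ahead of the robot, y to its left, z up, the work surface at z = 0. Lengths are in m, angles in rad, forces in N, time in s.
With the tool pointing down it reaches from about 0.25 to 0.775 m from the base axis. Payload 4 kg.
Tool frame: the origin (TCP) lies midway between the tips of the shut fingers; the grasp point (between the pads) lies 19 mm behind it; z points along the fingers, y is the line along which they close (so a half turn about z gives the same grasp; the last joint's range is limited). The gripper opens to 94 mm and grips with 3 to 60 N. Pads are 16 mm wide; open, the fingers measure 119 mm over their backs; the gripper's body (75 mm by 177 mm) begins 78 mm behind the grasp point.
Start: joints at [0.999, 0.087, 1.371, -0, 1.684, -0.103], TCP at [0.249, 0.491, 0.206] pointing down, gripper open.
Joint ranges: [-3.1, 3.1], [-0.76, 2.03], [0.27, 2.55], [-1.08, 4.22], [0.17, 2.65], [-2.57, 2.57]. Speed limits (rad/s): [2.79, 2.79, 3.14, 3.14, 3.14, 3.14].

INTERFACE

Orientations are given as a unit quaternion [w, x, y, z].
In Python, from bench import ctrl gives the robot as it stands. The module is installed in compiled form; this text tells all that it offers.
- The arm moves only by the tool arm_command, never from a script. Its argument "increments" is a list of rows, each a list of 7 numbers: the opening, from -1 (shut) to 1 (fully open), then the shift along the tool's x, y, z in m, then the turn, a rotation vector about the tool's x, y, z in rad. In form: [[gripper, x, y, z, ax, ay, az], ...]. A call has 1 to 5 rows; each row shifts and turns the commanded pose from where the row before left it, along the tool's axes as they then stand; what a row does not reach is not made up. A row lasts 1/12 s, in which the tool goes at most 41.7 mm and 7.16 degrees, less where a joint would pass 70% of its speed; a pose out of reach is approached as far as the arm can. A call is refused whole if a number of a shift passes 0.0417 or a number of a turn 0.125, either way. A call with a gripper value outside its range is refused whole. The fingers move at their own pace and stop on an object; "squeeze" is the grip in N (left out, the last holds). Time passes only in rows, so rows that do not move let the fingers close. It gives the time, the measured TCP pose, the force, the opening and the grip force at its end, in the units of the state.
- ctrl.read_state(): the state, without advancing time (a new reading comes with each control period).
- ctrl.camera(name): name is "scene" or "top" or "wrist"; returns the picture (400x640x3 uint8, blue, green, red); there is no depth.
- ctrl.calibration(name): a dict with "mtx" (3x3 intrinsics, pixels), "k1" (the pictures are not rectified: a ray, as slopes to the right and down, at radius r is drawn at 1 + k1 r^2 times it, then the intrinsics apply), "origin" and "orientation" of the camera in the world. Camera axes: x right, y up, looking along -z (the intrinsics and any distortion apply to the point x, -y, -z); pixel columns grow to the right and rows downward; lengths in m; the calibration is good to about 2 mm. A picture is of the moment at which its call begins: read the wrist's pose just before it. calibration takes no time and is no camera call; for the wrist camera it gives the pose at the moment of the call.
- ctrl.close_job(): hands the job in; it is judged then, once.
Trained networks look in the newest picture that a camera, given by its name, has taken for a name from the list of things; names that differ only in an ending like _2 or _b are one class to them, and where a whole thing is asked for, a point or a joint stands for the part that bears it (a point fixed in the world has none). Each returns a list of dicts, best first, with "score" (0 to 1); they miss things now and then, are a little off and sometimes report something else, mostly with a low value. They report only what shows in the picture. A call takes as long as a camera call.
- ctrl.find_in(camera, thing): "position" ([row, column] as shares, 0 to 1, of the picture: columns of its width, rows of its height, amid what is visible of it).
The state is a dict: "t": time; "qpos": joint angles; "qvel": joint speeds; "tau": joint torques, N m; "ee_pos": TCP position; "orientation": TCP orientation; "force": force on the tool from outside, world axes, zero at the start; "torque": the same for the moment, N m; "opening": finger opening in m; "grip_force": force on a finger pad.
Only numpy, scipy, OpenCV 4.12 (cv2) and the standard library are available. Lean on these libraries where they do the work, as an engineer would, in place of code of your own. Each camera call takes 0.05 s, during which the arm holds its last target. There are 200 camera calls.

TASK

Set up the carving board: move the ink bottles that stand on it into the grey tray, upright and without letting one fall over, and lay each lino block flat on the board, lengthways up it with a short end snug against the wooden ledge. Once the bottles are all in the tray, wind the crank until the board's steel pointer is level with the black clip on the upright scale. Leave the clip where it is set and do not disturb the ink tin.

Things in the scene. Friction and masses are not known exactly. Their poses are not given: they have to be found in the camera images.
- bottle0: tall slim ink bottle, loose, amber glass body 36 mm across and 98 mm high with a heavy black cap 29 mm across on top, 135 mm high in all, 160 g, centre of mass about 86 mm up: it tips over if it is hurried or gripped low. Starts standing on the carving board. Origin: centre of its underside, z up along the bottle. One of two or three bottles; None from the start if absent
- bottle1: tall slim ink bottle, loose, amber glass body 36 mm across and 98 mm high with a heavy black cap 29 mm across on top, 135 mm high in all, 160 g, centre of mass about 86 mm up: it tips over if it is hurried or gripped low. Starts standing on the carving board. Origin: centre of its underside, z up along the bottle. One of two or three bottles; None from the start if absent
- bottle2: tall slim ink bottle, loose, amber glass body 36 mm across and 98 mm high with a heavy black cap 29 mm across on top, 135 mm high in all, 160 g, centre of mass about 86 mm up: it tips over if it is hurried or gripped low. Starts standing on the carving board. Origin: centre of its underside, z up along the bottle. One of two or three bottles; None from the start if absent
- block0: mounted lino block, loose, wood with a lino face, 90 mm long (its x), 56 mm wide (its y), 20 mm thick, 110 g. Starts flat on the table to the robot's right. Origin: centre of its underside, z up out of the lino face. One of one or two blocks; None from the start if absent
- block1: mounted lino block, loose, wood with a lino face, 90 mm long (its x), 56 mm wide (its y), 20 mm thick, 110 g. Starts flat on the table to the robot's right. Origin: centre of its underside, z up out of the lino face. One of one or two blocks; None from the start if absent
- tray: grey open tray fixed to the table on the robot's left, outside 250 mm (x) by 130 mm (y), rim 22 mm high, walls and floor 5 mm thick. Origin: centre of its underside
- stand: fixed steel stand of the tilting board. Origin: on the table under the middle of the board; x points up the board's slope (away from the robot when its yaw is 0), y to the left. The worm box with the crank stands on its right (-y) side, its top 66 mm above the table; the upright scale, a flat aluminium bar 165 mm high, stands beyond the far right corner, 155 mm ahead and 95 mm right of the origin
- ledge (a point): point on the plywood board (200 by 240 mm): on its top face, 60 mm above the table when flat, mid-way along the foot of the ledge's upper face. x runs up the board, y along the ledge, z out of the face; tilts with the board. The ledge, a dark strip along the near edge, stands 12 mm above the face; the board reaches 192 mm beyond the point and 120 mm to either side
- board (a joint): tilt of the board (rad), 0 flat at the start; the far edge rises as it grows, up to 0.62. Its hinge lies along the near edge, 50 mm above the table, 8 mm before the ledge point. The worm drive holds the board wherever the crank is left
- crank (a joint): turn of the crank (rad), growing clockwise seen from above, from 0 to 74. It drives the board through a worm: board = crank / 120, so one full turn clockwise raises the board 3 degrees. Turns lightly (0.04 N m)
- crank_axis (a point): centre of the top of the crank's steel disc (84 mm across), 82 mm above the table, on its upright axis; a 24 mm hub stands 6 mm above it there
- pin_mid (a point): middle of the crank's upright black handle, a freely spinning pin 14 mm across and 40 mm tall, 32 mm from the crank's axis; it stands on the disc, its foot 83 mm and its top 123 mm above the table
- pointer (a point): tip of the steel pointer on the board's far edge near its right corner, 236 mm from the hinge line; it is 50 mm above the table when the board is flat, and rises with the board next to the upright scale
- clip_mid (a point): middle of the black clip (8 mm thick, with a brass screw) set on the upright scale, 100 to 140 mm above the table; it tells the height at which the pointer must stop. It can be pushed along the scale with some 6 N: leave it alone
- ink_tin: low ink tin, 70 mm across and 60 mm high, beyond the board and the tray, a bystander; origin: centre of its underside

How it is judged:
On the way, in this order (a step that is already met when the one before it is completed fails the run):
1. every ink bottle stands upright in the tray, let go (x of bottle0 in the frame of tray between -0.106 and 0.106 m and y of bottle0 in the frame of tray between -0.046 and 0.046 m and z of each of bottle0, bottle1, bottle2 in the frame of tray below 0.013 m and angle between each of bottle0, bottle1, bottle2's own z axis and vertical below 0.12 rad and linear speed of each of bottle0, bottle1, bottle2 below 0.03 m/s and contact force between each of bottle0, bottle1, bottle2 and the fingers below 0.1 N and x of bottle1 in the frame of tray between -0.106 and 0.106 m and y of bottle1 in the frame of tray between -0.046 and 0.046 m and x of bottle2 in the frame of tray between -0.106 and 0.106 m and y of bottle2 in the frame of tray between -0.046 and 0.046 m), for 0.2 s.
2. the pointer is level with the clip (z of pointer in the frame of clip_mid between -0.004 and 0.004 m), for 0.2 s.
At the end, for the whole second after the job is handed in: Every ink bottle stands upright in the tray (within 0.12 rad); every lino block lies flat on the board, lengthways up the slope within 0.15 rad, its short end touching the ledge or at most 7 mm from it; the pointer tip is within 4 mm of the clip's height; all released and at rest (all of step 1 and all of step 2 and x of block0 in the frame of ledge between 0.04 and 0.052 m and y of block0 in the frame of ledge between -0.105 and 0.105 m and z of block0 in the frame of ledge between -0.006 and 0.006 m and angle between the x axis of each of block0, block1 and the x axis of ledge, either way round below 0.15 rad and angle between the z axis of each of block0, block1 and the z axis of ledge, either way round below 0.12 rad and linear speed of each of block0, block1 below 0.03 m/s and contact force between each of block0, block1 and the fingers below 0.1 N and x of block1 in the frame of ledge between 0.04 and 0.052 m and y of block1 in the frame of ledge between -0.105 and 0.105 m and z of block1 in the frame of ledge between -0.006 and 0.006 m and velocity of joint crank between -0.2 and 0.2 rad/s).
It fails at once if an ink bottle falls over (angle between any of bottle0, bottle1, bottle2's own z axis and vertical above 0.7 rad).
It fails at once if the clip is shifted on its scale (distance of clip_mid from where it was at the start of the episode above 0.006 m).
It fails at once if the ink tin is moved (distance of ink_tin from where it was at the start of the episode above 0.03 m).
Of bottle0, bottle1, bottle2 only 2 to 3 are there at a start; the rules pass over those that are not, and their reading is None.
Of block0, block1 only 1 to 2 are there at a start; the rules pass over those that are not, and their reading is None.
At some moment in a run one of block0, block1 may be knocked a few centimetres aside while the robot is not near it.
It also fails if it takes over 210 s, if anything falls off the work surface, if the arm or the gripper's body presses on something with over 40 N, if the wrist force passes 120 N, or if a joint passes its speed limit or range.

## Working session

There is one attempt and no reset: what is moved stays moved. The work goes in short steps, Python scripts to look and compute and a tool call to move; the robot and the scene stay as the last step left them, time stands still between calls to the robot, and variables do not carry over. Pictures are saved under pics/ and viewed, at most 14 in all, crops included, and the job is handed in when it is done.

Besides the shell and the picture viewer there is one more tool, called after ">>>" as name(argument=value, ...), one argument or row to a line, values as JSON. arm_command: Moves the arm, as the interface text tells. Its arguments: {"type":"object","properties":{"increments":{"type":"array","items":{"type":"array","items":{"type":"number"}}},"squeeze":{"type":"number"}},"required":["increments"]}

```bash
mkdir -p pics; cat > h.py <<'E'
import numpy as np, cv2
from bench import ctrl
from scipy.spatial.transform import Rotation as R
def rot(q): return R.from_quat([q[1],q[2],q[3],q[0]]).as_matrix()
def ray(cal,u,v):
    m=np.array(cal["mtx"]); k=cal["k1"]
    p=np.array([(u-m[0,2])/m[0,0],(v-m[1,2])/m[1,1]])
    s=p.copy()
    for _ in range(20): s=p/(1+k*(s@s))
    return np.array(cal["origin"]), rot(cal["orientation"])@np.array([s[0],-s[1],-1])
def atz(cal,u,v,z):
    o,d=ray(cal,u,v); return o+d*(z-o[2])/d[2]
def proj(cal,P):
    m=np.array(cal["mtx"]); c=rot(cal["orientation"]).T@(np.array(P)-cal["origin"])
    s=np.array([c[0],-c[1]])/-c[2]; s=s*(1+cal["k1"]*(s@s))
    return np.array([m[0,0]*s[0]+m[0,2],m[1,1]*s[1]+m[1,2]])
def snap(cam,name):
    cal=ctrl.calibration(cam); im=ctrl.camera(cam); cv2.imwrite(f"pics/{name}.png",im); return cal,im
E
python3 - <<'E'
from h import *
s=ctrl.read_state(); print(s)
for c in("top","scene"):
    cal,im=snap(c,c+"0"); print(c,cal)
    for t in("bottle0","block0","tray","stand","ledge","crank_axis","pin_mid","pointer","clip_mid","ink_tin"):
        print(t,[(round(d["score"],2),round(d["position"][1]*640,1),round(d["position"][0]*400,1)) for d in ctrl.find_in(c,t)])
E
```

```text
{'t': 0.0, 'qpos': array([ 9.98893720e-01,  8.79402041e-02,  1.37222820e+00, -2.05563232e-05,
        1.68358776e+00, -1.03100733e-01]), 'qvel': array([-1.16141597e-03, -1.40791225e-04, -1.41446600e-03, -2.50009584e-04,
       -4.55809937e-06, -1.88240790e-04]), 'tau': array([-9.79897304e-04, -3.40186644e+01, -3.02425110e+01,  7.15620769e-02,
        3.30560503e-02, -1.63175068e-04]), 'ee_pos': array([0.24821691, 0.49019874, 0.20432548]), 'orientation': array([-3.48563796e-04,  2.32261325e-01,  9.72652819e-01, -1.02410795e-03]), 'force': array([-0.32896839, -0.15816875,  0.83514397]), 'torque': array([ 0.00123159, -0.00393543,  0.04645468]), 'grip_force': 0.0, 'opening': 0.09406713051669455}
top {'mtx': array([[455.445066  ,   0.        , 313.76718437],
       [  0.        , 455.445066  , 192.57354151],
       [  0.        ,   0.        ,   1.        ]]), 'k1': 0.0030549842180352055, 'origin': array([0.34181027, 0.0088947 , 1.20392934]), 'orientation': array([-0.67771846, -0.08024147,  0.08489788,  0.72598302])}
bottle0 [(0.77, 345.5, 194.9), (0.69, 303.7, 210.8), (0.52, 277.9, 185.9
[... 279 characters left out ...]
ene {'mtx': array([[466.37126047,   0.        , 323.53345005],
       [  0.        , 466.37126047, 194.23904369],
       [  0.        ,   0.        ,   1.        ]]), 'k1': -0.13293455104059101, 'origin': array([ 1.43026514, -0.57833773,  1.06519348]), 'orientation': array([0.81755342, 0.34283714, 0.18686059, 0.42326378])}
bottle0 [(0.94, 300.7, 196.1), (0.87, 350.0, 180.4), (0.79, 324.3, 175.9)]
block0 [(0.85, 203.2, 232.7)]
tray [(0.92, 379.9, 155.0), (0.36, 324.0, 176.7), (0.17, 419.9, 198.3)]
stand []
ledge [(0.64, 327.7, 197.8)]
crank_axis [(0.93, 259.1, 195.5)]
pin_mid [(0.71, 328.5, 196.7), (0.53, 256.0, 185.1)]
pointer [(0.57, 327.9, 196.6)]
clip_mid []
ink_tin [(0.67, 420.7, 198.7)]
```

View pics/top0.png

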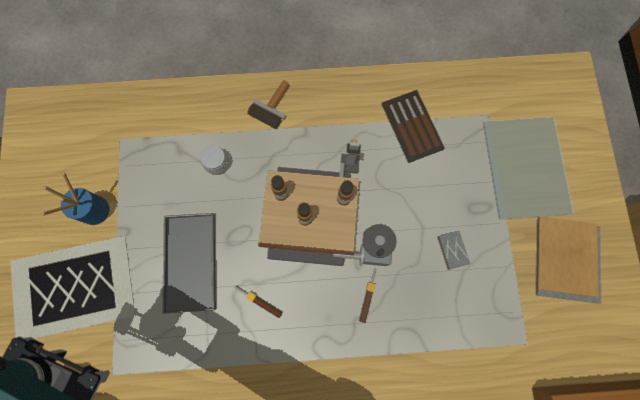

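View pics/scene0.png

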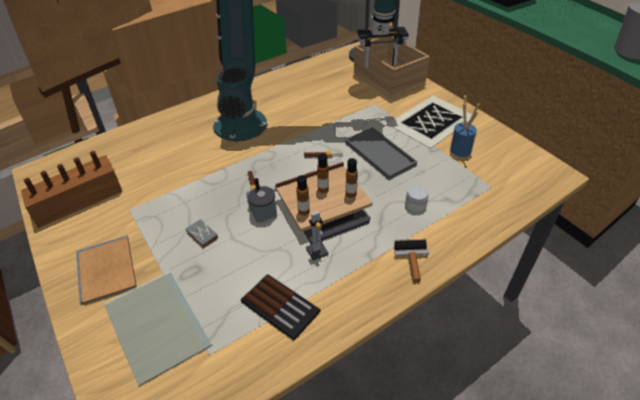

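```bash
python3 - <<'E'
from h import *
np.set_printoptions(precision=4,suppress=True)
c=ctrl.calibration("top"); s=ctrl.calibration("scene")
print("base px",proj(c,[0,0,0]),proj(s,[0,0,0]),"tcp",proj(c,[.249,.491,.206]),proj(s,[.249,.491,.206]))
f=lambda u,v,z: print(u,v,z,atz(c,u,v,z)[:2])
print("tray corners top rim");[f(u,v,.022) for u,v in((163,216),(215,213),(217,311),(165,314))]
print("board corners");[f(u,v,.06) for u,v in((267,170),(360,178),(356,255),(258,247))]
print("block");[f(u,v,.02) for u,v in((438,237),(461,231),(470,264),(446,270),(454.5,250.5))]
print("crank");f(379,240,.082);f(376,251,.103)
im=cv2.imread("pics/top0.png")
a=cv2.resize(im[140:280,230:400],None,fx=4.5,fy=4.5,interpolation=cv2.INTER_CUBIC);cv2.imwrite("pics/topc.png",a[:600,:765])
b=cv2.imread("pics/scene0.png")[130:270,180:370]
cv2.imwrite("pics/scenec.png",cv2.resize(b,None,fx=4.2,fy=4.2,interpolation=cv2.INTER_CUBIC))
E
```

```text
base px [327.9693 447.4085] [240.5296 124.1936] tcp [ 84.7652 363.8503] [380.6567  65.6238]
tray corners top rim
163 216 0.022 [0.5872 0.3921]
215 213 0.022 [0.5858 0.2552]
217 311 0.022 [0.3348 0.2547]
165 314 0.022 [0.3365 0.385 ]
board corners
267 170 0.06 [0.6831 0.1096]
360 178 0.06 [ 0.6448 -0.1308]
356 255 0.06 [ 0.4468 -0.1025]
258 247 0.06 [0.4836 0.1411]
block
438 237 0.02 [ 0.4824 -0.3241]
461 231 0.02 [ 0.494  -0.3862]
470 264 0.02 [ 0.4074 -0.397 ]
446 270 0.02 [ 0.3965 -0.3333]
454.5 250.5 0.02 [ 0.4446 -0.3621]
crank
379 240 0.082 [ 0.4777 -0.1604]
376 251 0.103 [ 0.4491 -0.1473]
```

View pics/topc.png

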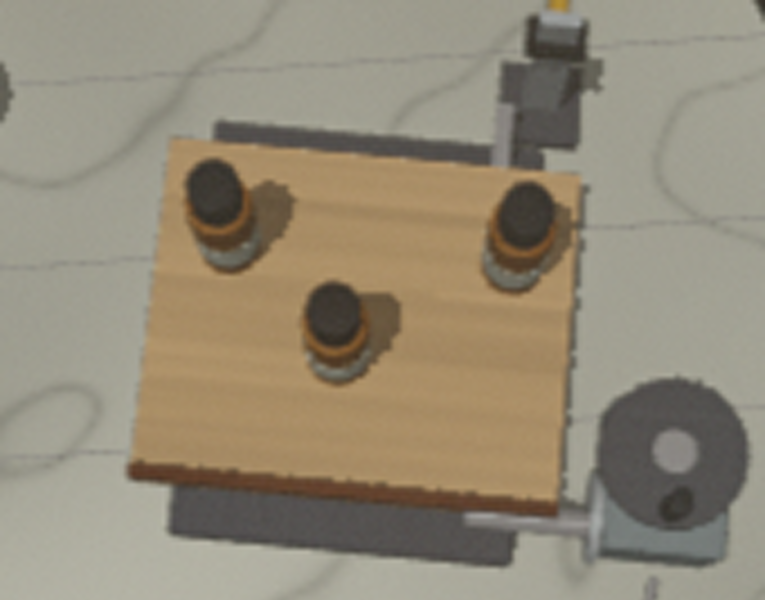

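View pics/scenec.png

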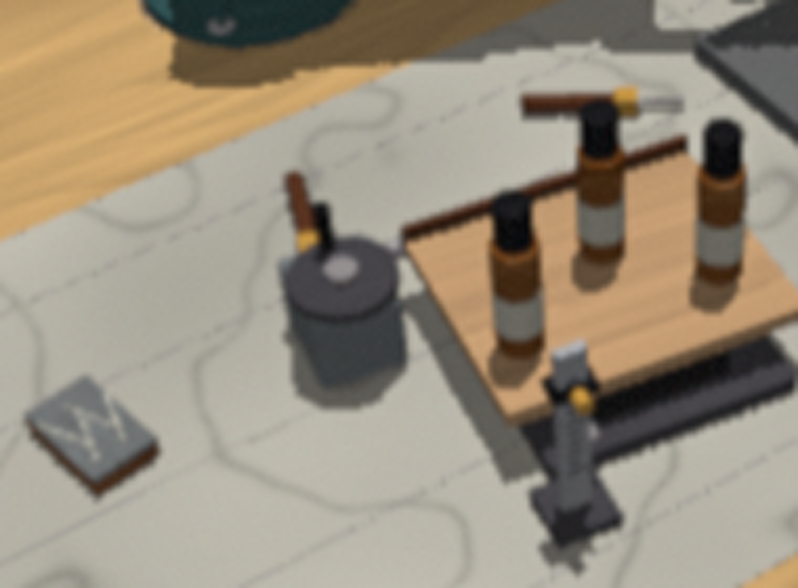

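```bash
python3 - <<'E'
from h import *
np.set_printoptions(precision=4,suppress=True)
c=ctrl.calibration("top"); s=ctrl.calibration("scene")
def tri(a,b):
    (o,d),(p,e)=ray(c,*a),ray(s,*b)
    d/=np.linalg.norm(d);e/=np.linalg.norm(e)
    t=np.linalg.lstsq(np.c_[d,-e],p-o,rcond=None)[0]
    A,B=o+d*t[0],p+e*t[1]; return (A+B)/2,np.linalg.norm(A-B)
T=lambda x,y:(230+x/4.5,140+y/4.5); S=lambda x,y:(180+x/4.2,130+y/4.2)
for n,a,b,z in(("L",(215,188),(722,128),.195),("M",(333,311),(600,110),.195),("R",(528,211),(514,202),.195),("hub",(675,450),(340,267),.088),("pintop",(680,494),(321,207),.123),("clip",(557,22),(568,378),.12)):
    print(n,tri(T(*a),S(*b)),atz(c,*T(*a),z)[:2],atz(s,*S(*b),z)[:2])
g=lambda x,y,z:atz(c,*T(x,y),z)[:2]
A,B,C,D=g(168,137,.06),g(581,174,.06),g(557,500,.072),g(130,464,.072)
print(A,B,C,D,[np.arctan2(*-(p-q)[::1]) for p,q in((A,B),(D,C))])
E
```

```text
L (array([0.614 , 0.0748, 0.1919]), np.float64(0.0005799177404219288)) [0.6131 0.0743] [0.617  0.0728]
M (array([0.5464, 0.0188, 0.19  ]), np.float64(0.0005929014127589254)) [0.5452 0.0185] [0.5515 0.0157]
R (array([ 0.5917, -0.0833,  0.19  ]), np.float64(0.0016201785266296692)) [ 0.5901 -0.0835] [ 0.5968 -0.0854]
hub (array([ 0.4767, -0.1631,  0.085 ]), np.float64(0.001669790676986014)) [ 0.4768 -0.1619] [ 0.4792 -0.1651]
pintop (array([ 0.4489, -0.1583,  0.1207]), np.float64(0.002546032246673528)) [ 0.4492 -0.1568] [ 0.4506 -0.1604]
clip (array([ 0.7074, -0.1158,  0.14  ]), np.float64(0.005244690634018635)) [ 0.7157 -0.1158] [ 0.6907 -0.1082]
[0.6818 0.1088] [ 0.6431 -0.1284] [ 0.4557 -0.0967] [0.4917 0.1372] [np.float64(-2.979912645714366), np.float64(-2.9888113950521484)]
```

>>> arm_command(
  increments=[
    [0.4, 0, 0, -0.0417, 0, 0, -0.117],
    [0.4, 0, 0, -0.0317, 0, 0, -0.117],
    [0.4, 0, 0, 0, 0, 0, -0.117],
    [0.4, 0, 0, 0, 0, 0, -0.117],
  ],
  squeeze=20,
)

```text
t: 1.43
ee_pos: [0.2491, 0.4916, 0.2823]
orientation: [0.002, -0.002, 1.0, 0.003]
force: [0.5, -0.3, -0.4]
opening: 0.0706
grip_force: 0.0
```

>>> arm_command(
  increments=[
    [0.4, -0.025, -0.028, 0, 0, 0, 0],
    [0.4, -0.025, -0.028, 0, 0, 0, 0],
    [0.4, -0.025, -0.028, 0, 0, 0, 0],
    [0.4, -0.025, -0.028, 0, 0, 0, 0],
    [0.4, -0.025, -0.028, 0, 0, 0, 0],
  ],
)

```text
t: 1.85
ee_pos: [0.3742, 0.3493, 0.2791]
orientation: [0.0, 0.0, 1.0, 0.0]
force: [0.2, 0.2, 0.3]
opening: 0.0662
grip_force: 0.0
```

>>> arm_command(
  increments=[
    [0.4, -0.025, -0.028, 0, 0, 0, 0],
    [0.4, -0.025, -0.028, 0, 0, 0, 0],
    [0.4, -0.025, -0.028, 0, 0, 0, 0],
    [0.4, -0.025, -0.028, 0, 0, 0, 0],
    [0.4, -0.025, -0.028, 0, 0, 0, 0],
  ],
)

```text
t: 2.27
ee_pos: [0.4992, 0.2089, 0.2791]
orientation: [0.0, 0.0, 1.0, 0.0]
force: [0.8, -0.2, 0.9]
opening: 0.0659
grip_force: 0.0
```

>>> arm_command(
  increments=[
    [0.4, -0.025, -0.028, 0, 0, 0, 0],
    [0.4, -0.025, -0.028, 0, 0, 0, 0],
    [0.4, -0.025, -0.028, 0, 0, 0, 0],
    [0.4, -0.02, -0.028, 0.0, 0, 0, 0],
    [0.4, 0, 0, 0, 0, 0, 0],
  ],
)

```text
t: 2.68
ee_pos: [0.596, 0.0929, 0.277]
orientation: [-0.001, 0.004, 1.0, -0.001]
force: [-0.4, -0.1, -0.6]
opening: 0.0658
grip_force: 0.0
```

>>> arm_command(
  increments=[
    [0.4, -0.018, -0.018, 0, 0, 0, 0],
    [0.4, 0, 0, 0, 0, 0, 0],
    [0.4, 0, 0, 0, 0, 0, 0],
  ],
)

```text
t: 2.93
ee_pos: [0.6113, 0.0801, 0.2782]
orientation: [-0.001, 0.001, 1.0, 0.0]
force: [0.7, 0.8, -0.2]
opening: 0.0658
grip_force: 0.0
```

```bash
python3 - <<'E'
from h import *
np.set_printoptions(precision=4,suppress=True)
st=ctrl.read_state();print(st["ee_pos"],st["orientation"],st["qpos"])
c,im=snap("wrist","w1");print(c["origin"],rot(c["orientation"]))
for p in((.614,.0745,.195),(.546,.0185,.195),(.591,-.084,.195)):print(proj(c,p))
E
```

```text
[0.6113 0.0801 0.2782] [-0.0007  0.001   1.      0.0002] [ 0.038   0.2384  1.0552  0.0005  1.8493 -1.5306]
[0.5371 0.0798 0.4572] [[ 0.0015 -0.9681 -0.2506]
 [ 1.      0.0015  0.0003]
 [ 0.0001 -0.2506  0.9681]]
[311.561  204.7857]
[242.6053 125.0056]
[128.7424 179.3844]
```

View pics/w1.png

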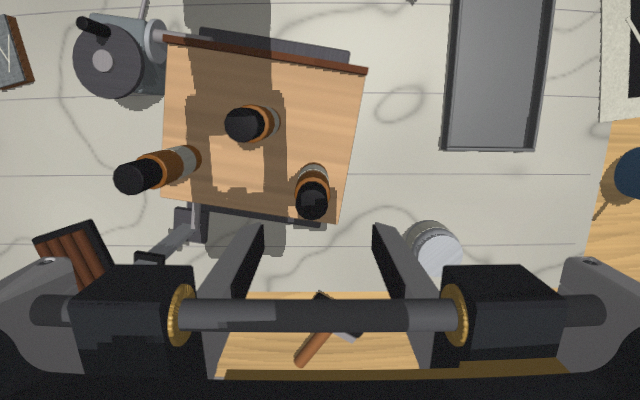

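>>> arm_command(
  increments=[
    [0.4, -0.002, -0.006, 0.03, 0, 0, 0],
    [0.4, 0, 0, 0.04, 0, 0, 0],
    [0.4, 0, 0, 0.04, 0, 0, 0],
    [0.4, 0, 0, 0.04, 0, 0, 0],
    [0.4, 0, 0, 0, 0, 0, 0],
  ],
)

```text
t: 3.4
ee_pos: [0.605, 0.0756, 0.1174]
orientation: [-0.011, -0.0, 1.0, -0.0]
force: [-2.1, -0.4, -2.3]
opening: 0.0661
grip_force: 0.0
```

>>> arm_command(
  increments=[
    [-0.1, 0, 0, 0, 0, 0, 0],
    [-0.2, 0, 0, 0, 0, 0, 0],
    [-0.3, 0, 0, 0, 0, 0, 0],
    [-0.4, 0, 0, 0, 0, 0, 0],
    [-0.5, 0, 0, 0, 0, 0, 0],
  ],
  squeeze=15,
)

```text
t: 3.82
ee_pos: [0.615, 0.0745, 0.1324]
orientation: [0.003, 0.0, 1.0, 0.0]
force: [0.2, -2.2, 1.4]
opening: 0.036
grip_force: 1.8
```

>>> arm_command(
  increments=[
    [-1, 0, 0, 0, 0, 0, 0],
    [-1, 0, 0, 0, 0, 0, 0],
    [-1, 0, 0, 0, 0, 0, 0],
    [-1, 0, 0, -0.01, 0, 0, 0],
    [-1, 0, 0, -0.015, 0, 0, 0],
  ],
)

```text
t: 4.23
ee_pos: [0.6119, 0.0743, 0.1526]
orientation: [-0.002, 0.0, 1.0, -0.0]
force: [-0.9, -0.7, -1.6]
opening: 0.0353
grip_force: 15.0
```

>>> arm_command(
  increments=[
    [-1, 0.003, 0.009, 0, 0, 0, 0],
    [-1, 0.006, 0.018, 0, 0, 0, 0],
    [-1, 0.008, 0.025, 0, 0, 0, 0],
    [-1, 0.008, 0.025, 0, 0, 0, 0],
    [-1, 0.008, 0.025, 0, 0, 0, 0],
  ],
)

```text
t: 4.65
ee_pos: [0.5793, 0.1777, 0.1532]
orientation: [-0.001, 0.001, 1.0, 0.0]
force: [0.1, -0.4, -1.2]
opening: 0.0359
grip_force: 15.0
```

>>> arm_command(
  increments=[
    [-1, 0.008, 0.025, 0, 0, 0, 0],
    [-1, 0.008, 0.025, 0, 0, 0, 0],
    [-1, 0.008, 0.025, 0, 0, 0, 0],
    [-1, 0.008, 0.025, 0, 0, 0, 0],
    [-1, 0.008, 0.022, 0, 0, 0, 0],
  ],
)

```text
t: 5.07
ee_pos: [0.5389, 0.3005, 0.1532]
orientation: [-0.001, -0.0, 1.0, 0.0]
force: [0.5, 0.6, -0.8]
opening: 0.0359
grip_force: 15.0
```

>>> arm_command(
  increments=[
    [-1, 0.006, 0.016, 0, 0, 0, 0],
    [-1, 0.003, 0.008, 0, 0, 0, 0],
    [-1, 0, 0, 0, 0, 0, 0],
    [-1, 0, 0, 0, 0, 0, 0],
    [-1, 0, 0, 0, 0, 0, 0],
  ],
)

```text
t: 5.48
ee_pos: [0.5317, 0.3216, 0.1537]
orientation: [-0.0, 0.001, 1.0, -0.0]
force: [-1.1, 0.1, -1.8]
opening: 0.0361
grip_force: 15.0
```

```bash
python3 - <<'E'
from h import *
np.set_printoptions(precision=4,suppress=True)
st=ctrl.read_state();print(st["ee_pos"],st["orientation"])
c,im=snap("wrist","w2")
for p in((.587,.390,.022),(.587,.257,.022),(.53,.322,.14)):print(proj(c,p))
E
```

```text
[0.5317 0.3216 0.1537] [-0.      0.0009  1.     -0.0004]
[382.6123 239.249 ]
[257.3129 239.3499]
[318.8892 228.3481]
```

View pics/w2.png

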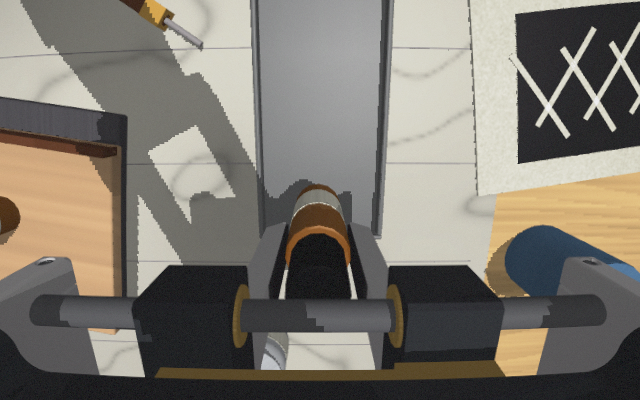

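>>> arm_command(
  increments=[
    [-1, 0, 0, 0.015, 0, 0, 0],
    [-1, 0, 0, 0.025, 0, 0, 0],
    [-1, 0, 0, 0.02, 0, 0, 0],
    [-1, 0, 0, 0.012, 0, 0, 0],
    [-1, 0, 0, 0.002, 0, 0, 0],
  ],
)

```text
t: 5.95
ee_pos: [0.5305, 0.3208, 0.0774]
orientation: [-0.002, 0.001, 1.0, -0.001]
force: [-0.2, -0.3, -0.8]
opening: 0.0359
grip_force: 15.0
```

>>> arm_command(
  increments=[
    [-1, 0, 0, 0.002, 0, 0, 0],
    [-1, 0, 0, 0.002, 0, 0, 0],
    [-1, 0, 0, 0, 0, 0, 0],
    [-1, 0, 0, 0, 0, 0, 0],
  ],
)

```text
t: 6.28
ee_pos: [0.5321, 0.3227, 0.0771]
orientation: [0.001, 0.0, 1.0, 0.0]
force: [1.0, 0.5, -1.3]
opening: 0.0356
grip_force: 15.0
```

>>> arm_command(
  increments=[
    [-1, 0, 0, 0.002, 0, 0, 0],
    [-1, 0, 0, 0, 0, 0, 0],
    [-1, 0, 0, 0, 0, 0, 0],
  ],
)

```text
t: 6.53
ee_pos: [0.5323, 0.3228, 0.0769]
orientation: [0.002, 0.0, 1.0, 0.001]
force: [-2.2, -0.8, 6.2]
opening: 0.0357
grip_force: 15.0
```

>>> arm_command(
  increments=[
    [-1, 0, 0, 0.002, 0, 0, 0],
    [-1, 0, 0, 0, 0, 0, 0],
    [-1, 0, 0, 0, 0, 0, 0],
  ],
)

```text
t: 6.78
ee_pos: [0.5329, 0.323, 0.0768]
orientation: [0.003, 0.0, 1.0, 0.001]
force: [-3.4, -1.0, 10.3]
opening: 0.0356
grip_force: 15.0
```

>>> arm_command(
  increments=[
    [-1, 0, 0, -0.003, 0, 0, 0],
    [-1, 0, 0, 0, 0, 0, 0],
    [-0.2, 0, 0, 0, 0, 0, 0],
    [-0.1, 0, 0, 0, 0, 0, 0],
    [0.0, 0, 0, 0, 0, 0, 0],
  ],
)

```text
t: 7.2
ee_pos: [0.5311, 0.3224, 0.0742]
orientation: [-0.0, 0.0, 1.0, -0.0]
force: [-0.9, -0.2, -0.5]
opening: 0.0453
grip_force: 0.0
```

>>> arm_command(
  increments=[
    [0.2, 0, 0, 0, 0, 0, 0],
    [0.4, 0, 0, 0, 0, 0, 0],
    [0.4, 0, 0, -0.03, 0, 0, 0],
    [0.4, 0, 0, -0.04, 0, 0, 0],
    [0.4, 0, 0, -0.04, 0, 0, 0],
  ],
)

```text
t: 7.62
ee_pos: [0.5302, 0.3219, 0.1839]
orientation: [-0.002, 0.0, 1.0, -0.001]
force: [0.7, 0.1, -0.1]
opening: 0.066
grip_force: 0.0
```

>>> arm_command(
  increments=[
    [0.4, 0, -0.01, -0.04, 0, 0, 0],
    [0.4, 0, -0.041, 0, 0, 0, 0],
    [0.4, 0, -0.041, 0, 0, 0, 0],
    [0.4, 0, -0.041, 0, 0, 0, 0],
    [0.4, 0, -0.041, 0, 0, 0, 0],
  ],
)

```text
t: 8.03
ee_pos: [0.531, 0.147, 0.225]
orientation: [0.0, -0.0, 1.0, 0.0]
force: [0.9, 0.1, 0.3]
opening: 0.0656
grip_force: 0.0
```

>>> arm_command(
  increments=[
    [0.4, -0.004, -0.04, 0, 0, 0, 0],
    [0.4, -0.004, -0.04, 0, 0, 0, 0],
    [0.4, -0.004, -0.034, 0, 0, 0, 0],
    [0.4, 0, -0.015, 0, 0, 0, 0],
    [0.4, 0, 0, 0, 0, 0, 0],
  ],
)

```text
t: 8.45
ee_pos: [0.5431, 0.0159, 0.2245]
orientation: [-0.0, 0.003, 1.0, -0.001]
force: [0.5, -0.0, -0.6]
opening: 0.0655
grip_force: 0.0
```

```bash
python3 - <<'E'
from h import *
np.set_printoptions(precision=4,suppress=True)
st=ctrl.read_state();print(st["ee_pos"],st["orientation"])
c,im=snap("top","t1")
d=ctrl.find_in("top","bottle0")
for z in(.1,.14):print(proj(c,(.531,.322,z)))
print([(round(e["score"],2),e["position"][1]*640,e["position"][0]*400) for e in d])
E
```

```text
[0.5431 0.0159 0.2245] [-0.0003  0.0031  1.     -0.0006]
[181.2589 230.854 ]
[176.4326 228.3048]
[(0.73, 182.52800000000002, 230.52), (0.72, 314.88, 232.20000000000002), (0.52, 305.28, 215.07999999999998)]
```

>>> arm_command(
  increments=[
    [0.4, -0.003, 0, 0.03, 0, 0, 0],
    [0.4, 0, 0, 0.035, 0, 0, 0],
    [0.4, 0, 0, 0.031, 0, 0, 0],
    [0.2, 0, 0, 0, 0, 0, 0],
    [0, 0, 0, 0, 0, 0, 0],
  ],
)

```text
t: 8.97
ee_pos: [0.5447, 0.021, 0.1271]
orientation: [-0.002, -0.001, 1.0, 0.0]
force: [0.4, 0.6, 0.4]
opening: 0.0557
grip_force: 0.0
```

>>> arm_command(
  increments=[
    [-0.1, 0, 0, 0, 0, 0, 0],
    [-0.2, 0, 0, 0, 0, 0, 0],
    [-0.3, 0, 0, 0, 0, 0, 0],
    [-0.6, 0, 0, 0, 0, 0, 0],
    [-1, 0, 0, 0, 0, 0, 0],
  ],
)

```text
t: 9.38
ee_pos: [0.5478, 0.0193, 0.1317]
orientation: [0.003, 0.0, 1.0, -0.0]
force: [-0.2, -0.3, 6.0]
opening: 0.0355
grip_force: 14.9
```

>>> arm_command(
  increments=[
    [-1, 0, 0, 0, 0, 0, 0],
    [-1, 0, 0, 0, 0, 0, 0],
    [-1, 0, 0, -0.01, 0, 0, 0],
    [-1, 0, 0, -0.015, 0, 0, 0],
    [-1, 0, 0, 0, 0, 0, 0],
  ],
)

```text
t: 9.8
ee_pos: [0.5475, 0.0193, 0.157]
orientation: [0.002, 0.0, 1.0, -0.0]
force: [0.4, 0.3, 0.2]
opening: 0.036
grip_force: 14.9
```

>>> arm_command(
  increments=[
    [-1, 0.003, 0.009, 0, 0, 0, 0],
    [-1, 0.005, 0.018, 0, 0, 0, 0],
    [-1, 0.007, 0.026, 0, 0, 0, 0],
    [-1, 0.008, 0.028, 0, 0, 0, 0],
    [-1, 0.008, 0.028, 0, 0, 0, 0],
  ],
)

```text
t: 10.22
ee_pos: [0.5138, 0.1298, 0.1525]
orientation: [-0.001, 0.001, 1.0, 0.0]
force: [0.1, 0.3, -2.0]
opening: 0.0358
grip_force: 14.9
```

>>> arm_command(
  increments=[
    [-1, 0.008, 0.028, 0, 0, 0, 0],
    [-1, 0.008, 0.028, 0, 0, 0, 0],
    [-1, 0.008, 0.028, 0, 0, 0, 0],
    [-1, 0.008, 0.028, 0, 0, 0, 0],
    [-1, 0.008, 0.028, 0, 0, 0, 0],
  ],
)

```text
t: 10.63
ee_pos: [0.4735, 0.2701, 0.1525]
orientation: [-0.001, 0.0, 1.0, -0.0]
force: [0.1, 0.0, -1.3]
opening: 0.0358
grip_force: 14.9
```

>>> arm_command(
  increments=[
    [-1, 0.007, 0.026, 0, 0, 0, 0],
    [-1, 0.005, 0.018, 0, 0, 0, 0],
    [-1, 0.003, 0.009, 0, 0, 0, 0],
    [-1, 0, 0, 0, 0, 0, 0],
    [-1, 0, 0, 0, 0, 0, 0],
  ],
)

```text
t: 11.05
ee_pos: [0.4598, 0.3212, 0.1531]
orientation: [-0.001, -0.0, 1.0, -0.001]
force: [-0.0, 0.1, -1.9]
opening: 0.0361
grip_force: 14.9
```

>>> arm_command(
  increments=[
    [-1, 0, 0, 0.015, 0, 0, 0],
    [-1, 0, 0, 0.025, 0, 0, 0],
    [-1, 0, 0, 0.022, 0, 0, 0],
    [-1, 0, 0, 0.012, 0, 0, 0],
    [-1, 0, 0, 0.003, 0, 0, 0],
  ],
)

```text
t: 11.47
ee_pos: [0.46, 0.3188, 0.0753]
orientation: [-0.001, 0.001, 1.0, -0.002]
force: [-0.5, -3.1, 3.9]
opening: 0.0356
grip_force: 15.0
```

>>> arm_command(
  increments=[
    [-1, 0, 0, 0.001, 0, 0, 0],
    [-1, 0, 0, 0, 0, 0, 0],
    [-1, 0, 0, 0, 0, 0, 0],
  ],
)

```text
t: 11.72
ee_pos: [0.461, 0.3216, 0.0767]
orientation: [0.001, 0.001, 1.0, 0.001]
force: [-0.7, -0.4, -0.9]
opening: 0.0356
grip_force: 14.9
```

>>> arm_command(
  increments=[
    [-1, 0, 0, 0.002, 0, 0, 0],
    [-1, 0, 0, 0, 0, 0, 0],
    [-1, 0, 0, 0, 0, 0, 0],
  ],
)

```text
t: 11.97
ee_pos: [0.4611, 0.3217, 0.075]
orientation: [0.001, 0.0, 1.0, 0.0]
force: [0.6, -0.8, 1.9]
opening: 0.0359
grip_force: 15.0
```

>>> arm_command(
  increments=[
    [-0.2, 0, 0, 0, 0, 0, 0],
    [-0.1, 0, 0, 0, 0, 0, 0],
    [0.0, 0, 0, 0, 0, 0, 0],
    [0.2, 0, 0, 0, 0, 0, 0],
    [0.4, 0, 0, 0, 0, 0, 0],
  ],
)

```text
t: 12.38
ee_pos: [0.4602, 0.3216, 0.0736]
orientation: [-0.0, 0.0, 1.0, 0.0]
force: [-0.4, -0.3, 0.3]
opening: 0.0572
grip_force: 0.0
```

>>> arm_command(
  increments=[
    [0.4, 0, 0, -0.03, 0, 0, 0],
    [0.4, 0, 0, -0.041, 0, 0, 0],
    [0.4, 0, 0, -0.041, 0, 0, 0],
    [0.4, 0, 0, -0.039, 0, 0, 0],
    [0.4, -0.01, -0.03, 0, 0, 0, 0],
  ],
)

```text
t: 12.8
ee_pos: [0.4724, 0.2967, 0.2351]
orientation: [0.007, -0.003, 1.0, 0.005]
force: [1.7, -0.7, 1.1]
opening: 0.0659
grip_force: 0.0
```

>>> arm_command(
  increments=[
    [0.4, -0.012, -0.037, 0, 0, 0, 0],
    [0.4, -0.012, -0.037, 0, 0, 0, 0],
    [0.4, -0.012, -0.037, 0, 0, 0, 0],
    [0.4, -0.012, -0.037, 0, 0, 0, 0],
    [0.4, -0.012, -0.037, 0, 0, 0, 0],
  ],
)

```text
t: 13.22
ee_pos: [0.5304, 0.1048, 0.2249]
orientation: [0.0, 0.0, 1.0, 0.0]
force: [-0.0, -0.8, 0.3]
opening: 0.0657
grip_force: 0.0
```

>>> arm_command(
  increments=[
    [0.4, -0.012, -0.037, 0, 0, 0, 0],
    [0.4, -0.012, -0.037, 0, 0, 0, 0],
    [0.4, -0.012, -0.037, 0, 0, 0, 0],
    [0.4, -0.012, -0.037, 0, 0, 0, 0],
    [0.4, -0.012, -0.037, 0, 0, 0, 0],
  ],
)

```text
t: 13.63
ee_pos: [0.5903, -0.0804, 0.2248]
orientation: [0.0, 0.0, 1.0, 0.0]
force: [1.0, -0.1, 0.9]
opening: 0.0658
grip_force: 0.0
```

>>> arm_command(
  increments=[
    [0.4, 0, -0.006, 0, 0, 0, 0],
    [0.4, 0, 0, 0, 0, 0, 0],
    [0.4, 0, 0, 0, 0, 0, 0],
  ],
)

```text
t: 13.88
ee_pos: [0.5898, -0.0843, 0.2245]
orientation: [-0.0, 0.001, 1.0, 0.001]
force: [-1.2, -0.2, 0.8]
opening: 0.0662
grip_force: 0.0
```

```bash
python3 - <<'E'
from h import *
np.set_printoptions(precision=4,suppress=True)
st=ctrl.read_state();print(st["ee_pos"],st["orientation"])
c,im=snap("wrist","w3")
print(proj(c,(.591,-.084,.195)),proj(c,(.591,-.084,.1)))
print([(round(e["score"],2),e["position"][1]*640,e["position"][0]*400) for e in ctrl.find_in("wrist","bottle0")])
E
```

```text
[ 0.5898 -0.0843  0.2245] [-0.0004  0.0007  1.      0.0006]
[318.5128 224.1217] [318.137  191.4504]
[(0.78, 316.416, 206.99999999999997), (0.77, 632.128, 77.8), (0.56, 628.096, 132.4)]
```

View pics/w3.png

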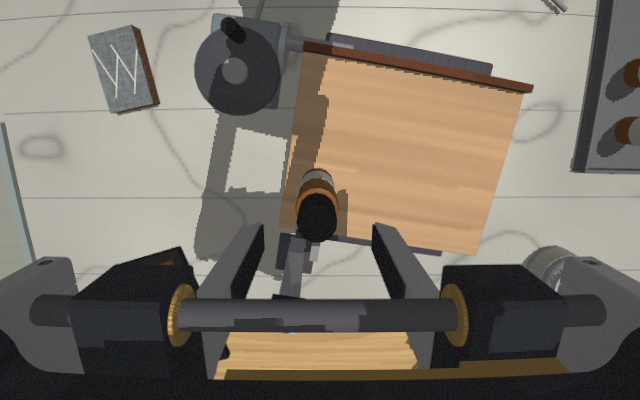

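>>> arm_command(
  increments=[
    [0.4, 0, 0, 0.03, 0, 0, 0],
    [0.4, 0, 0, 0.035, 0, 0, 0],
    [0.4, 0, 0, 0.031, 0, 0, 0],
    [0.2, 0, 0, 0, 0, 0, 0],
    [0, 0, 0, 0, 0, 0, 0],
  ],
)

```text
t: 14.4
ee_pos: [0.5886, -0.0827, 0.1274]
orientation: [-0.002, -0.001, 1.0, 0.001]
force: [1.7, -0.1, 1.6]
opening: 0.0558
grip_force: 0.0
```

>>> arm_command(
  increments=[
    [-0.1, 0, 0, 0, 0, 0, 0],
    [-0.2, 0, 0, 0, 0, 0, 0],
    [-0.3, 0, 0, 0, 0, 0, 0],
    [-0.6, 0, 0, 0, 0, 0, 0],
    [-1, 0, 0, 0, 0, 0, 0],
  ],
)

```text
t: 14.82
ee_pos: [0.5918, -0.0849, 0.132]
orientation: [0.003, 0.0, 1.0, -0.0]
force: [0.5, -0.1, 6.1]
opening: 0.0358
grip_force: 15.0
```

>>> arm_command(
  increments=[
    [-1, 0, 0, 0, 0, 0, 0],
    [-1, 0, 0, 0, 0, 0, 0],
    [-1, 0, 0, -0.01, 0, 0, 0],
    [-1, 0, 0, -0.015, 0, 0, 0],
    [-1, 0, 0, 0, 0, 0, 0],
  ],
)

```text
t: 15.23
ee_pos: [0.5914, -0.085, 0.1571]
orientation: [0.002, 0.0, 1.0, -0.001]
force: [0.4, 0.7, -0.6]
opening: 0.0358
grip_force: 15.0
```

>>> arm_command(
  increments=[
    [-1, 0.003, 0.007, 0, 0, 0, 0],
    [-1, 0.006, 0.013, 0, 0, 0, 0],
    [-1, 0.0106, 0.0216, 0, 0, 0, 0],
    [-1, 0.0106, 0.0216, 0, 0, 0, 0],
    [-1, 0.0106, 0.0216, 0, 0, 0, 0],
  ],
)

```text
t: 15.65
ee_pos: [0.5473, 0.0022, 0.1522]
orientation: [-0.002, 0.0, 1.0, 0.001]
force: [0.0, -0.4, -0.9]
opening: 0.0358
grip_force: 15.0
```

>>> arm_command(
  increments=[
    [-1, 0.0106, 0.0216, 0, 0, 0, 0],
    [-1, 0.0106, 0.0216, 0, 0, 0, 0],
    [-1, 0.0106, 0.0216, 0, 0, 0, 0],
    [-1, 0.0106, 0.0216, 0, 0, 0, 0],
    [-1, 0.0106, 0.0216, 0, 0, 0, 0],
  ],
)

```text
t: 16.07
ee_pos: [0.494, 0.1102, 0.1525]
orientation: [-0.001, 0.0, 1.0, 0.0]
force: [0.1, -0.1, -1.5]
opening: 0.0357
grip_force: 15.0
```

>>> arm_command(
  increments=[
    [-1, 0.0106, 0.0216, 0, 0, 0, 0],
    [-1, 0.0106, 0.0216, 0, 0, 0, 0],
    [-1, 0.0106, 0.0216, 0, 0, 0, 0],
    [-1, 0.0106, 0.0216, 0, 0, 0, 0],
    [-1, 0.0106, 0.0216, 0, 0, 0, 0],
  ],
)

```text
t: 16.48
ee_pos: [0.4409, 0.2178, 0.1525]
orientation: [-0.001, 0.0, 1.0, -0.0]
force: [0.2, 0.3, -2.1]
opening: 0.0356
grip_force: 15.0
```

>>> arm_command(
  increments=[
    [-1, 0.0106, 0.0216, 0, 0, 0, 0],
    [-1, 0.0106, 0.0216, 0, 0, 0, 0],
    [-1, 0.0106, 0.0216, 0, 0, 0, 0],
    [-1, 0.0106, 0.0216, 0, 0, 0, 0],
    [-1, 0.007, 0.013, 0, 0, 0, 0],
  ],
)

```text
t: 16.9
ee_pos: [0.391, 0.3177, 0.1525]
orientation: [-0.002, -0.001, 1.0, -0.0]
force: [-0.3, -0.3, -2.3]
opening: 0.0355
grip_force: 15.0
```

>>> arm_command(
  increments=[
    [-1, 0.004, 0.007, 0, 0, 0, 0],
    [-1, 0, 0, 0.015, 0, 0, 0],
    [-1, 0, 0, 0.025, 0, 0, 0],
    [-1, 0, 0, 0.02, 0, 0, 0],
    [-1, 0, 0, 0.012, 0, 0, 0],
  ],
)

```text
t: 17.32
ee_pos: [0.3878, 0.3216, 0.0785]
orientation: [-0.002, 0.0, 1.0, -0.002]
force: [-0.6, -0.2, -1.9]
opening: 0.0357
grip_force: 15.0
```

>>> arm_command(
  increments=[
    [-1, 0, 0, 0.004, 0, 0, 0],
    [-1, 0, 0, 0.002, 0, 0, 0],
    [-1, 0, 0, 0, 0, 0, 0],
    [-1, 0, 0, 0, 0, 0, 0],
  ],
)

```text
t: 17.65
ee_pos: [0.3902, 0.3225, 0.0765]
orientation: [0.0, 0.001, 1.0, -0.0]
force: [-1.0, -1.9, 1.6]
opening: 0.036
grip_force: 15.0
```

>>> arm_command(
  increments=[
    [-1, 0, 0, 0.002, 0, 0, 0],
    [-1, 0, 0, 0, 0, 0, 0],
    [-0.2, 0, 0, 0, 0, 0, 0],
    [-0.1, 0, 0, 0, 0, 0, 0],
    [0.0, 0, 0, 0, 0, 0, 0],
  ],
)

```text
t: 18.07
ee_pos: [0.3904, 0.323, 0.0739]
orientation: [0.0, 0.0, 1.0, 0.0]
force: [0.3, 0.6, -0.7]
opening: 0.0457
grip_force: 0.0
```

>>> arm_command(
  increments=[
    [0.2, 0, 0, 0, 0, 0, 0],
    [0.4, 0, 0, 0, 0, 0, 0],
    [0.4, 0, 0, -0.03, 0, 0, 0],
    [0.4, 0, 0, -0.041, 0, 0, 0],
    [0.4, 0, 0, -0.041, 0, 0, 0],
  ],
)

```text
t: 18.48
ee_pos: [0.3891, 0.3221, 0.1854]
orientation: [-0.002, 0.0, 1.0, -0.001]
force: [0.7, 0.8, -0.3]
opening: 0.0655
grip_force: 0.0
```

>>> arm_command(
  increments=[
    [0.6, 0, 0, -0.039, 0, 0, 0],
    [0.6, -0.003, -0.041, 0, 0, 0, 0],
    [0.8, -0.003, -0.041, 0, 0, 0, 0],
    [0.8, -0.003, -0.041, 0, 0, 0, 0],
    [0.8, -0.003, -0.041, 0, 0, 0, 0],
  ],
)

```text
t: 18.9
ee_pos: [0.4019, 0.1575, 0.225]
orientation: [0.0, -0.0, 1.0, 0.0]
force: [0.3, 0.4, -0.0]
opening: 0.0844
grip_force: 0.0
```

```bash
python3 - <<'E'
from h import *
np.set_printoptions(precision=4,suppress=True)
st=ctrl.read_state();print(st["ee_pos"],st["orientation"])
c,im=snap("top","t2");cv2.imwrite("pics/t2c.png",cv2.resize(im[140:340,100:500],None,fx=2,fy=2,interpolation=cv2.INTER_CUBIC))
E
```

```text
[0.4019 0.1575 0.225 ] [ 0.0005 -0.0004  1.      0.0001]
```

View pics/t2c.png

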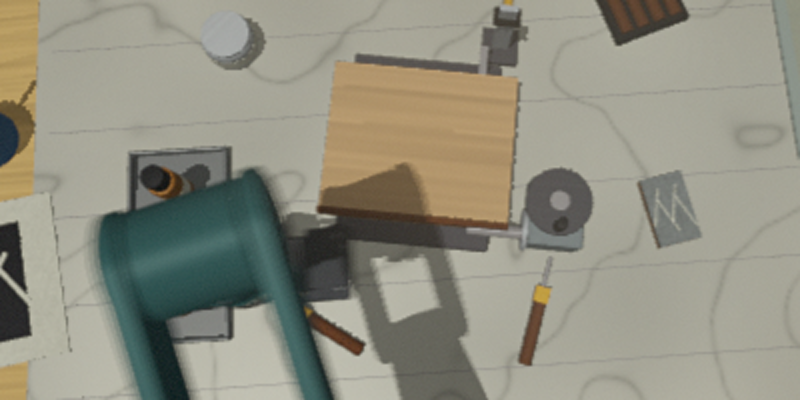

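>>> arm_command(
  increments=[
    [0.8, -0.0054, -0.04, 0, 0, 0, 0],
    [0.8, -0.0054, -0.04, 0, 0, 0, 0],
    [0.8, -0.0054, -0.04, 0, 0, 0, 0],
    [0.8, -0.0054, -0.04, 0, 0, 0, 0],
    [0.8, -0.0054, -0.04, 0, 0, 0, 0],
  ],
)

```text
t: 19.37
ee_pos: [0.4288, -0.0429, 0.2248]
orientation: [0.0, 0.0, 1.0, 0.0]
force: [0.9, 0.1, 0.3]
opening: 0.085
grip_force: 0.0
```

>>> arm_command(
  increments=[
    [0.8, -0.0054, -0.04, 0, 0, 0, 0],
    [0.8, -0.0054, -0.04, 0, 0, 0, 0],
    [0.8, -0.0054, -0.04, 0, 0, 0, 0],
    [0.8, -0.0054, -0.04, 0, 0, 0, 0],
    [0.8, -0.0054, -0.04, 0, 0, 0, 0],
  ],
)

```text
t: 19.78
ee_pos: [0.4558, -0.2432, 0.2246]
orientation: [0.0, 0.001, 1.0, 0.0]
force: [1.4, 0.2, 0.0]
opening: 0.0847
grip_force: 0.0
```

>>> arm_command(
  increments=[
    [0.8, -0.0054, -0.04, 0, 0, 0, 0],
    [0.8, -0.0054, -0.04, 0, 0, 0, 0],
    [0.8, -0.0054, -0.04, 0, 0, 0, 0],
    [0.8, 0, 0, 0, 0, 0, 0],
    [0.8, 0, 0, 0, 0, 0, 0],
  ],
)

```text
t: 20.2
ee_pos: [0.4715, -0.3628, 0.2227]
orientation: [-0.001, 0.002, 1.0, 0.001]
force: [0.0, 0.7, 0.1]
opening: 0.0847
grip_force: 0.0
```

```bash
python3 - <<'E'
from h import *
np.set_printoptions(precision=4,suppress=True)
st=ctrl.read_state();print(st["ee_pos"],st["orientation"])
c,im=snap("wrist","w4")
print(proj(c,(.445,-.362,.02)))
c,im=snap("top","t3")
print(ctrl.find_in("top","bottle0"))
print([proj(c,(x,.322,.12)) for x in(.531,.461,.391)])
E
```

```text
[ 0.4715 -0.3628  0.2227] [-0.0011  0.0019  1.      0.0013]
[318.0698 153.977 ]
[{'position': [0.646, 0.287], 'score': 0.94}, {'position': [0.5785, 0.2814], 'score': 0.67}, {'position': [0.7308, 0.2859], 'score': 0.63}]
[array([178.8887, 229.6021]), array([178.8814, 258.8852]), array([178.8703, 289.0682])]
```

View pics/w4.png

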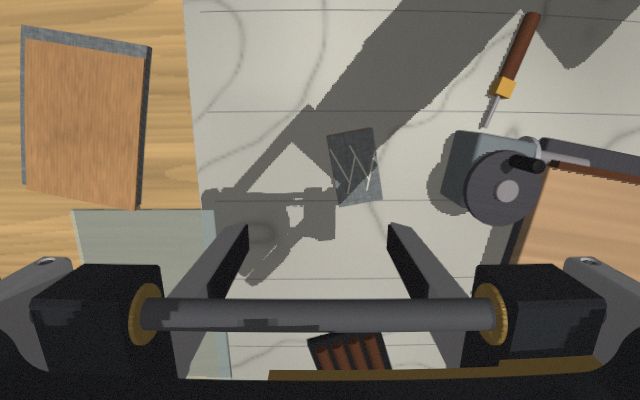

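```bash
python3 - <<'E'
from h import *
np.set_printoptions(precision=4,suppress=True)
c=ctrl.calibration("wrist")
P=np.array([atz(c,u,v,.02)[:2] for u,v in((327,136),(373,128),(382,199),(340,207))])
print(P,P.mean(0),[np.linalg.norm(P[i]-P[i-1]) for i in range(4)])
for a,b in((0,3),(1,2)): d=P[b]-P[a]; print(np.arctan2(d[1],d[0]))
cal=ctrl.calibration("top"); print([(round(e["score"],2),atz(cal,e["position"][1]*640,e["position"][0]*400,.01)) for e in ctrl.find_in("top","block0")])
E
```

```text
[[ 0.4246 -0.3492]
 [ 0.415  -0.2941]
 [ 0.5032 -0.2788]
 [ 0.5138 -0.3319]] [ 0.4642 -0.3135] [np.float64(0.09082321996736914), np.float64(0.0559147819848995), np.float64(0.08953694533044015), np.float64(0.054119170566831735)]
0.1913728065255568
0.1714085548381902
[(0.8, array([ 0.452 , -0.3143,  0.01  ]))]
```

>>> arm_command(
  increments=[
    [0.8, 0.004, 0.025, 0, 0, 0, 0],
    [0.8, 0.004, 0.024, 0, 0, 0, 0],
    [0.8, 0, 0, 0.03, 0, 0, -0.09],
    [0.8, 0, 0, 0.04, 0, 0, -0.09],
    [0.8, 0, 0, 0.04, 0, 0, 0],
  ],
)

```text
t: 20.82
ee_pos: [0.4653, -0.3112, 0.1167]
orientation: [0.003, -0.092, 0.996, -0.002]
force: [1.1, -1.1, -0.6]
opening: 0.0848
grip_force: 0.0
```

>>> arm_command(
  increments=[
    [0.8, 0, 0, 0.04, 0, 0, 0],
    [0.8, 0, 0, 0.03, 0, 0, 0],
    [0.8, 0, 0, 0.02, 0, 0, 0],
    [0.8, 0, 0, 0.01, 0, 0, 0],
    [0.8, 0, 0, 0, 0, 0, 0],
  ],
)

```text
t: 21.23
ee_pos: [0.4626, -0.3099, 0.0127]
orientation: [-0.002, -0.09, 0.996, 0.002]
force: [0.2, 0.6, -0.1]
opening: 0.0848
grip_force: 0.0
```

>>> arm_command(
  increments=[
    [0.8, 0, -0.001, 0.008, 0, 0, 0],
    [0.6, 0, 0, 0, 0, 0, 0],
    [0.4, 0, 0, 0, 0, 0, 0],
    [0.2, 0, 0, 0, 0, 0, 0],
    [0, 0, 0, 0, 0, 0, 0],
  ],
)

```text
t: 21.65
ee_pos: [0.4648, -0.3139, 0.0082]
orientation: [0.001, -0.089, 0.996, -0.001]
force: [0.0, 0.0, -0.5]
opening: 0.0613
grip_force: 0.0
```

>>> arm_command(
  increments=[
    [-1, 0, 0, 0, 0, 0, 0],
    [-1, 0, 0, 0, 0, 0, 0],
    [-1, 0, 0, 0, 0, 0, 0],
    [-1, 0, 0, 0, 0, 0, 0],
  ],
  squeeze=20,
)

```text
t: 21.98
ee_pos: [0.4648, -0.3143, 0.0081]
orientation: [0.001, -0.089, 0.996, -0.001]
force: [-1.0, -1.2, 4.1]
opening: 0.0556
grip_force: 20.0
```

>>> arm_command(
  increments=[
    [-1, 0, 0, -0.02, 0, 0, 0],
    [-1, 0, 0, -0.035, 0, 0, 0],
    [-1, 0, 0, -0.035, 0, 0, 0.1123],
    [-1, 0, 0, -0.035, 0, 0, 0.1123],
    [-1, 0, 0, -0.035, 0, 0, 0.1123],
  ],
)

```text
t: 22.4
ee_pos: [0.4632, -0.3122, 0.1669]
orientation: [-0.001, 0.081, 0.997, 0.001]
force: [0.8, -0.3, -1.0]
opening: 0.0558
grip_force: 20.0
```

>>> arm_command(
  increments=[
    [-1, 0, 0, 0, 0, 0, 0],
    [-1, -0.001, 0.02, 0, 0, 0, 0],
    [-1, -0.001, 0.03, 0, 0, 0, 0],
    [-1, -0.001, 0.035, 0, 0, 0, 0],
    [-1, -0.001, 0.035, 0, 0, 0, 0],
  ],
)

```text
t: 22.82
ee_pos: [0.4859, -0.1938, 0.1648]
orientation: [-0.002, 0.079, 0.997, 0.001]
force: [0.3, 0.8, -1.7]
opening: 0.0559
grip_force: 20.0
```

>>> arm_command(
  increments=[
    [-1, -0.002, 0.035, 0, 0, 0, 0],
    [-1, -0.002, 0.035, 0, 0, 0, 0],
    [-1, -0.002, 0.035, 0, 0, 0, 0],
    [-1, -0.001, 0.035, 0, 0, 0, 0],
    [-1, -0.001, 0.035, 0, 0, 0, 0],
  ],
)

```text
t: 23.23
ee_pos: [0.5212, -0.0217, 0.1649]
orientation: [-0.002, 0.078, 0.997, 0.0]
force: [0.6, 0.3, -1.2]
opening: 0.0556
grip_force: 20.0
```

>>> arm_command(
  increments=[
    [-1, -0.001, 0.025, 0, 0, 0, 0],
    [-1, 0, 0.011, 0, 0, 0, 0],
    [-1, 0, 0, 0, 0, 0, 0],
    [-1, 0, 0, 0, 0, 0, 0],
  ],
)

```text
t: 23.57
ee_pos: [0.5282, 0.0112, 0.1657]
orientation: [-0.001, 0.078, 0.997, -0.0]
force: [-0.5, -0.1, -1.8]
opening: 0.0558
grip_force: 20.0
```

```bash
python3 - <<'E'
from h import *
np.set_printoptions(precision=4,suppress=True)
st=ctrl.read_state();print(st["ee_pos"],st["orientation"])
c,im=snap("wrist","w5")
cv2.imwrite("pics/w5c.png",cv2.resize(im[0:300,130:530],None,fx=2,fy=2))
print(proj(c,st["ee_pos"]), proj(c,(.4728,.0198,.06)))
E
```

```text
[0.5282 0.0112 0.1657] [-0.0011  0.0782  0.9969 -0.0005]
[318.5044 238.6805] [318.2728 134.2365]
```

View pics/w5c.png

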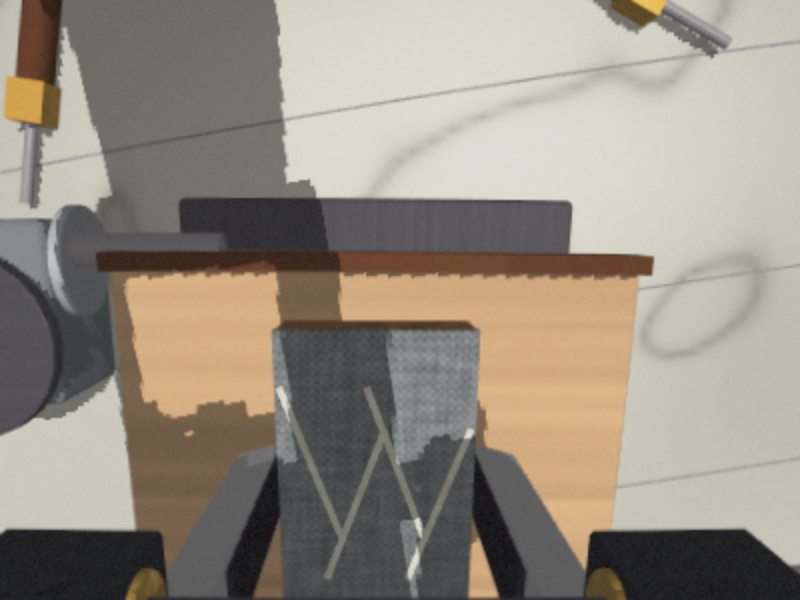

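```bash
python3 - <<'E'
from h import *
np.set_printoptions(precision=4,suppress=True)
c=ctrl.calibration("wrist"); st=ctrl.read_state()
ux=rot(st["orientation"])[:,0]
e=atz(c,318,164,.1777);e2=atz(c,318,161,.1577); L=atz(c,318,136.5,.06)
for p in(e,e2,L):print(p,(p-st["ee_pos"])@ux)
E
```

```text
[0.4812 0.0176 0.1777] 0.047723933965992386
[0.4825 0.0174 0.1577] 0.04636120478226913
[0.4749 0.0186 0.06  ] 0.05385279741453335
```

>>> arm_command(
  increments=[
    [-1, 0, 0, 0.025, 0, 0, 0],
    [-1, 0, 0, 0.035, 0, 0, 0],
    [-1, 0, 0, 0.025, 0, 0, 0],
    [-1, 0, 0, 0.01, 0, 0, 0],
    [-1, 0, 0, 0, 0, 0, 0],
  ],
)

```text
t: 24.03
ee_pos: [0.5272, 0.01, 0.0697]
orientation: [-0.002, 0.08, 0.997, -0.0]
force: [0.3, 0.0, -0.4]
opening: 0.0558
grip_force: 20.0
```

>>> arm_command(
  increments=[
    [-1, 0.003, 0, 0.002, 0, 0, 0],
    [-1, 0.002, 0, 0, 0, 0, 0],
    [-1, 0, 0, 0, 0, 0, 0],
    [-1, 0, 0, 0, 0, 0, 0],
  ],
)

```text
t: 24.37
ee_pos: [0.5246, 0.0121, 0.0711]
orientation: [0.001, 0.079, 0.997, 0.0]
force: [0.4, -0.3, -0.2]
opening: 0.0559
grip_force: 20.0
```

>>> arm_command(
  increments=[
    [-1, 0.001, 0, 0.001, 0, 0, 0],
    [-1, 0.001, 0, 0, 0, 0, 0],
    [-1, 0, 0, 0, 0, 0, 0],
    [-1, 0, 0, 0, 0, 0, 0],
  ],
)

```text
t: 24.7
ee_pos: [0.522, 0.0128, 0.0689]
orientation: [0.0, 0.079, 0.997, 0.0]
force: [0.1, 0.2, -0.9]
opening: 0.0561
grip_force: 20.0
```

>>> arm_command(
  increments=[
    [-1, 0.001, 0, 0.001, 0, 0, 0],
    [-1, 0.001, 0, 0, 0, 0, 0],
    [-1, 0, 0, 0, 0, 0, 0],
    [-1, 0, 0, 0, 0, 0, 0],
  ],
)

```text
t: 25.03
ee_pos: [0.5202, 0.013, 0.0679]
orientation: [0.0, 0.079, 0.997, 0.0]
force: [0.8, -0.2, -1.0]
opening: 0.0555
grip_force: 20.0
```

>>> arm_command(
  increments=[
    [-1, 0.001, 0, 0.001, 0, 0, 0],
    [-1, 0, 0, 0, 0, 0, 0],
    [-1, 0, 0, 0, 0, 0, 0],
  ],
)

```text
t: 25.28
ee_pos: [0.5201, 0.013, 0.0676]
orientation: [0.001, 0.079, 0.997, -0.0]
force: [3.4, -0.3, 0.2]
opening: 0.0557
grip_force: 20.0
```

>>> arm_command(
  increments=[
    [-1, 0.001, 0, 0, 0, 0, 0],
    [-1, 0, 0, 0, 0, 0, 0],
    [-1, 0, 0, 0, 0, 0, 0],
  ],
)

```text
t: 25.53
ee_pos: [0.5201, 0.0129, 0.0679]
orientation: [0.003, 0.079, 0.997, -0.0]
force: [5.3, -0.3, -0.3]
opening: 0.0556
grip_force: 20.0
```

>>> arm_command(
  increments=[
    [-1, 0.001, 0, 0, 0, 0, 0],
    [-1, 0, 0, 0, 0, 0, 0],
    [-1, 0, 0, 0, 0, 0, 0],
  ],
)

```text
t: 25.78
ee_pos: [0.5201, 0.0129, 0.0681]
orientation: [0.004, 0.079, 0.997, -0.0]
force: [7.2, -1.0, -1.1]
opening: 0.056
grip_force: 20.0
```

>>> arm_command(
  increments=[
    [-1, -0.002, 0, 0.001, 0, 0, 0],
    [-1, 0, 0, 0.001, 0, 0, 0],
    [-1, 0, 0, 0, 0, 0, 0],
    [-1, 0, 0, 0, 0, 0, 0],
  ],
)

```text
t: 26.12
ee_pos: [0.5203, 0.013, 0.0672]
orientation: [0.002, 0.079, 0.997, -0.0]
force: [2.0, -0.2, 7.2]
opening: 0.0557
grip_force: 20.0
```

>>> arm_command(
  increments=[
    [-1, 0, 0, -0.001, 0, 0, 0],
    [0.3, 0, 0, 0, 0, 0, 0],
    [0.4, 0, 0, 0, 0, 0, 0],
    [0.6, 0, 0, 0, 0, 0, 0],
    [0.6, 0, 0, 0, 0, 0, 0],
  ],
)

```text
t: 26.53
ee_pos: [0.5178, 0.0133, 0.0648]
orientation: [-0.001, 0.079, 0.997, 0.0]
force: [-0.2, -0.7, 0.2]
opening: 0.074
grip_force: 0.0
```

>>> arm_command(
  increments=[
    [0.6, 0, 0, -0.02, 0, 0, 0],
    [0.6, 0, 0, -0.041, 0, 0, 0],
    [0.6, 0, 0, -0.041, 0, 0, 0],
    [0.2, 0, -0.02, -0.03, 0, 0, 0],
    [0.0, 0, -0.039, 0, 0, 0, 0],
  ],
)

```text
t: 26.95
ee_pos: [0.5133, -0.0434, 0.2059]
orientation: [0.007, 0.076, 0.997, 0.0]
force: [1.1, -1.0, 1.3]
opening: 0.0654
grip_force: 0.0
```

>>> arm_command(
  increments=[
    [-0.1, -0.002, -0.039, 0, 0, 0, 0],
    [-0.1, 0, -0.039, 0, 0, 0, 0],
    [-0.1, 0, -0.038, 0, 0, 0, 0],
    [-0.1, 0, 0, 0, 0, 0, 0],
    [-0.1, 0, 0, 0, 0, 0, 0],
  ],
)

```text
t: 27.37
ee_pos: [0.4926, -0.1613, 0.197]
orientation: [-0.001, 0.081, 0.997, 0.001]
force: [0.6, 0.4, -0.7]
opening: 0.0424
grip_force: 0.0
```

```bash
python3 - <<'E'
from h import *
np.set_printoptions(precision=4,suppress=True)
st=ctrl.read_state();print(st["ee_pos"],st["orientation"])
c,im=snap("wrist","w6")
cv2.imwrite("pics/w6c.png",cv2.resize(im[60:280,190:490],None,fx=2.5,fy=2.5))
for p in((.4768,-.1622,.088),(.449,-.158,.123),(.4728,.0198,.06)):print(proj(c,p))
E
```

```text
[ 0.4926 -0.1613  0.197 ] [-0.0009  0.0807  0.9967  0.0006]
[314.4839 178.1541]
[313.6346 152.4832]
[491.6278 140.7867]
```

View pics/w6c.png

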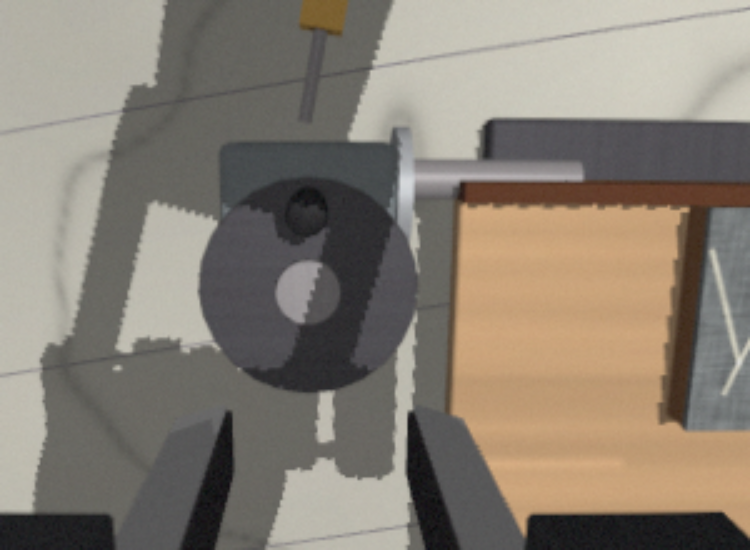

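```bash
python3 - <<'E'
from h import *
np.set_printoptions(precision=4,suppress=True)
c=ctrl.calibration("wrist");st=ctrl.read_state();r=rot(st["orientation"])
h=atz(c,312.8,176.8,.088);d=atz(c,313,174.3,.082);p=atz(c,312.8,143.5,.123)
print(h,d,p,np.linalg.norm(h-p))
for q in(h,p):print((q-st["ee_pos"])@r)
E
```

```text
[ 0.4757 -0.1622  0.088 ] [ 0.4745 -0.1619  0.082 ] [ 0.4422 -0.1563  0.123 ] 0.04881624010616783
[ 0.0165 -0.0051  0.1092]
[ 0.0506 -0.0044  0.0743]
```

>>> arm_command(
  increments=[
    [-0.1, 0.025, -0.002, 0, 0, 0, 0],
    [-0.1, 0.024, -0.003, 0.02, 0, 0, 0],
    [-0.1, 0, 0, 0.035, 0, 0, 0],
    [-0.1, 0, 0, 0.035, 0, 0, 0],
    [-0.1, 0, 0, 0.012, 0, 0, 0],
  ],
)

```text
t: 27.83
ee_pos: [0.4413, -0.1539, 0.0908]
orientation: [-0.004, 0.078, 0.997, 0.002]
force: [-1.1, 0.3, -0.4]
opening: 0.0424
grip_force: 0.0
```

>>> arm_command(
  increments=[
    [-0.4, 0, 0, 0, 0, 0, 0],
    [-0.6, 0, 0, 0, 0, 0, 0],
    [-1, 0, 0, 0, 0, 0, 0],
    [-1, 0, 0, 0, 0, 0, 0],
    [-1, 0, 0, 0, 0, 0, 0],
  ],
  squeeze=12,
)

```text
t: 28.25
ee_pos: [0.4459, -0.1579, 0.0981]
orientation: [0.002, 0.079, 0.997, -0.001]
force: [-0.5, 0.4, 3.2]
opening: 0.0139
grip_force: 12.0
```

>>> arm_command(
  increments=[
    [-1, -0.0061, 0.0188, 0, 0, 0, 0],
    [-1, -0.016, 0.0116, 0, 0, 0, 0],
    [-1, -0.0198, 0, 0, 0, 0, 0],
    [-1, -0.016, -0.0116, 0, 0, 0, 0],
    [-1, -0.0061, -0.0188, 0, 0, 0, 0],
  ],
)

```text
t: 28.67
ee_pos: [0.5096, -0.1668, 0.098]
orientation: [0.001, 0.077, 0.997, 0.0]
force: [-8.1, 2.7, 7.8]
opening: 0.0133
grip_force: 12.0
```

>>> arm_command(
  increments=[
    [-1, 0.0061, -0.0188, 0, 0, 0, 0],
    [-1, 0.016, -0.0116, 0, 0, 0, 0],
    [-1, 0.0198, 0, 0, 0, 0, 0],
    [-1, 0.016, 0.0116, 0, 0, 0, 0],
    [-1, 0.0061, 0.0188, 0, 0, 0, 0],
  ],
)

```text
t: 29.08
ee_pos: [0.4452, -0.1594, 0.0982]
orientation: [0.003, 0.081, 0.997, -0.002]
force: [9.7, -2.6, -3.6]
opening: 0.0139
grip_force: 12.0
```

```bash
python3 - <<'E'
from h import *
np.set_printoptions(precision=4,suppress=True)
st=ctrl.read_state();print(st["ee_pos"],st["force"],st["orientation"])
c,im=snap("scene","s1")
cv2.imwrite("pics/s1c.png",cv2.resize(im[150:260,220:380],None,fx=5,fy=5,interpolation=cv2.INTER_CUBIC)[:, :800])
S=np.array([.702,-.112]);
print([(z,proj(c,(*S,z))) for z in(0,.1,.12,.14,.165)])
ct=ctrl.calibration("top");print([(z,proj(ct,(*S,z))) for z in(.1,.14,.165)])
E
```

```text
[ 0.4452 -0.1594  0.0982] [ 9.6918 -2.6499 -3.5532] [ 0.003   0.0805  0.9967 -0.0016]
[(0, array([317.4983, 250.726 ])), (0.1, array([316.6135, 227.9212])), (0.12, array([316.4253, 223.0529])), (0.14, array([316.2331, 218.0749])), (0.165, array([315.987 , 211.6933]))]
[(0.1, array([352.0895, 152.6928])), (0.14, array([353.3978, 147.5329])), (0.165, array([354.2626, 144.1219]))]
```

View pics/s1c.png

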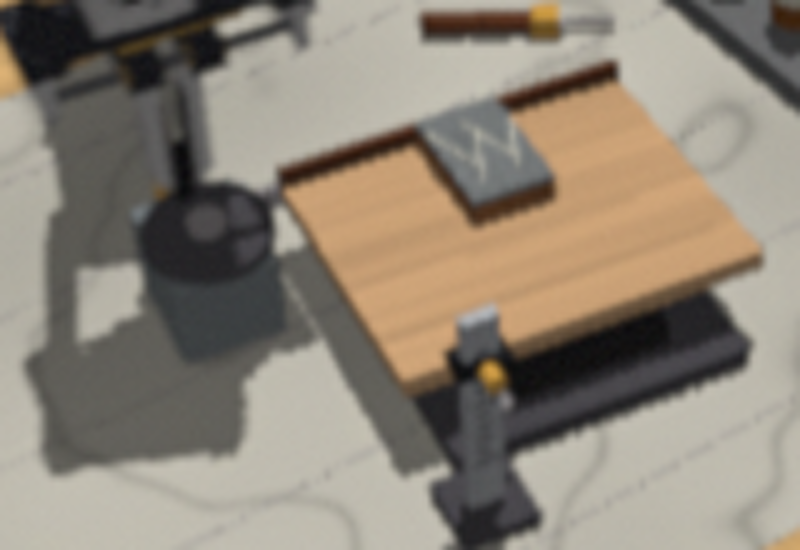

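>>> arm_command(
  increments=[
    [-1, -0.0061, 0.0188, 0, 0, 0, 0],
    [-1, -0.016, 0.0116, 0, 0, 0, 0],
    [-1, -0.0198, 0, 0, 0, 0, 0],
    [-1, -0.016, -0.0116, 0, 0, 0, 0],
    [-1, -0.0061, -0.0188, 0, 0, 0, 0],
  ],
)

```text
t: 29.55
ee_pos: [0.5095, -0.1667, 0.098]
orientation: [0.001, 0.077, 0.997, 0.0]
force: [-7.7, 3.2, 8.3]
opening: 0.0135
grip_force: 12.0
```

>>> arm_command(
  increments=[
    [-1, 0.0061, -0.0188, 0, 0, 0, 0],
    [-1, 0.016, -0.0116, 0, 0, 0, 0],
    [-1, 0.0198, 0, 0, 0, 0, 0],
    [-1, 0.016, 0.0116, 0, 0, 0, 0],
    [-1, 0.0061, 0.0188, 0, 0, 0, 0],
  ],
)

```text
t: 29.97
ee_pos: [0.4451, -0.1594, 0.0982]
orientation: [0.003, 0.08, 0.997, -0.002]
force: [10.1, -3.3, -2.9]
opening: 0.0135
grip_force: 12.0
```

>>> arm_command(
  increments=[
    [-1, -0.0061, 0.0188, 0, 0, 0, 0],
    [-1, -0.016, 0.0116, 0, 0, 0, 0],
    [-1, -0.0198, 0, 0, 0, 0, 0],
    [-1, -0.016, -0.0116, 0, 0, 0, 0],
    [-1, -0.0061, -0.0188, 0, 0, 0, 0],
  ],
)

```text
t: 30.38
ee_pos: [0.5094, -0.1667, 0.098]
orientation: [0.001, 0.077, 0.997, 0.0]
force: [-7.5, 3.4, 7.8]
opening: 0.0134
grip_force: 12.0
```

>>> arm_command(
  increments=[
    [-1, 0.0061, -0.0188, 0, 0, 0, 0],
    [-1, 0.016, -0.0116, 0, 0, 0, 0],
    [-1, 0.0198, 0, 0, 0, 0, 0],
    [-1, 0.016, 0.0116, 0, 0, 0, 0],
    [-1, 0.0061, 0.0188, 0, 0, 0, 0],
  ],
)

```text
t: 30.8
ee_pos: [0.445, -0.1594, 0.0982]
orientation: [0.003, 0.08, 0.997, -0.002]
force: [8.6, -2.1, -2.9]
opening: 0.0138
grip_force: 12.0
```

>>> arm_command(
  increments=[
    [-1, -0.0061, 0.0188, 0, 0, 0, 0],
    [-1, -0.016, 0.0116, 0, 0, 0, 0],
    [-1, -0.0198, 0, 0, 0, 0, 0],
    [-1, -0.016, -0.0116, 0, 0, 0, 0],
    [-1, -0.0061, -0.0188, 0, 0, 0, 0],
  ],
)

```text
t: 31.22
ee_pos: [0.5093, -0.1667, 0.098]
orientation: [0.001, 0.077, 0.997, 0.0]
force: [-7.5, 2.4, 7.8]
opening: 0.0135
grip_force: 12.0
```

>>> arm_command(
  increments=[
    [-1, 0.0061, -0.0188, 0, 0, 0, 0],
    [-1, 0.016, -0.0116, 0, 0, 0, 0],
    [-1, 0.0198, 0, 0, 0, 0, 0],
    [-1, 0.016, 0.0116, 0, 0, 0, 0],
    [-1, 0.0061, 0.0188, 0, 0, 0, 0],
  ],
)

```text
t: 31.63
ee_pos: [0.445, -0.1595, 0.0982]
orientation: [0.003, 0.08, 0.997, -0.002]
force: [9.5, -2.0, -3.7]
opening: 0.0137
grip_force: 12.0
```

```bash
python3 - <<'E'
from h import *
np.set_printoptions(precision=4,suppress=True)
st=ctrl.read_state();print(st["ee_pos"],st["force"],st["qpos"],st["t"])
for cam in("scene","top"):
    c,im=snap(cam,cam+"2")
    for t in("pointer","clip_mid","block0"):
        print(cam,t,[(round(d["score"],2),round(d["position"][1]*640,1),round(d["position"][0]*400,1)) for d in ctrl.find_in(cam,t)])
E
```

```text
[ 0.445  -0.1595  0.0982] [ 9.4511 -2.0353 -3.6566] [-0.4632 -0.0433  1.7187 -0.0012  1.4598 -1.8728] 31.6333
scene pointer [(0.62, 381.9, 142.0), (0.6, 324.6, 190.6)]
scene clip_mid [(0.41, 315.4, 224.1)]
scene block0 [(0.65, 393.6, 147.8), (0.57, 316.1, 179.6), (0.36, 326.2, 192.3)]
top pointer [(0.78, 305.6, 203.3)]
top clip_mid [(0.47, 354.1, 150.7)]
top block0 [(0.77, 305.1, 233.1)]
```

>>> arm_command(
  increments=[
    [-0.5, 0.0, 0, 0, 0, 0, 0],
    [-0.3, 0, 0, 0, 0, 0, 0],
    [-0.1, 0, 0, 0, 0, 0, 0],
    [0, 0, 0, -0.02, 0, 0, 0],
    [0, 0, 0, -0.04, 0, 0, 0],
  ],
)

```text
t: 32.45
ee_pos: [0.4406, -0.1557, 0.1502]
orientation: [-0.007, 0.079, 0.997, 0.003]
force: [-0.7, -1.0, -0.5]
opening: 0.0435
grip_force: 0.0
```

>>> arm_command(
  increments=[
    [0.4, 0, 0, -0.035, 0, 0, 0],
    [0.4, 0, 0, -0.035, 0, 0, 0],
    [0.4, -0.035, 0.022, 0, 0, 0, 0],
    [0.4, -0.035, 0.022, 0, 0, 0, 0],
    [0.4, -0.035, 0.022, 0, 0, 0, 0],
  ],
)

```text
t: 32.87
ee_pos: [0.5598, -0.1086, 0.2269]
orientation: [0.001, 0.08, 0.997, -0.0]
force: [0.0, -1.2, 0.6]
opening: 0.0659
grip_force: 0.0
```

>>> arm_command(
  increments=[
    [0.6, -0.022, 0.021, 0, 0, 0, 0],
    [0.6, 0, 0, 0, 0, -0.12, 0],
    [0.6, 0, 0, 0, 0, -0.12, 0],
    [0.6, 0, 0, 0, 0, -0.12, 0],
    [0.6, 0, 0, 0, 0, -0.12, 0],
  ],
)

```text
t: 33.28
ee_pos: [0.5844, -0.0915, 0.2253]
orientation: [0.239, 0.076, 0.968, -0.019]
force: [-0.1, -0.4, 1.0]
opening: 0.0753
grip_force: 0.0
```

>>> arm_command(
  increments=[
    [0.8, 0, 0, 0, 0, -0.12, 0],
    [0.8, 0, 0, 0, 0, -0.12, 0],
    [0.8, 0, 0, 0, 0, 0, 0],
    [0.8, 0, 0, 0, 0, 0, 0],
  ],
)

```text
t: 33.62
ee_pos: [0.5807, -0.0908, 0.2216]
orientation: [0.347, 0.074, 0.934, -0.027]
force: [0.9, 0.3, 2.4]
opening: 0.0846
grip_force: 0.0
```

```bash
python3 - <<'E'
from h import *
np.set_printoptions(precision=4,suppress=True)
st=ctrl.read_state();print(st["ee_pos"],st["orientation"])
c,im=snap("wrist","w7");print(c["origin"])
for z in(.165,.14,.12,.1,0):print(z,proj(c,(.702,-.112,z)))
for t in("pointer","clip_mid"):
    print(t,[(round(d["score"],2),round(d["position"][1]*640,1),round(d["position"][0]*400,1)) for d in ctrl.find_in("wrist",t)])
u,v=proj(c,(.702,-.112,.12)).astype(int); u0,v0=max(u-100,0),max(v-75,0);print(u0,v0)
cv2.imwrite("pics/w7c.png",cv2.resize(im[v0:v0+150,u0:u0+200],None,fx=4,fy=4,interpolation=cv2.INTER_CUBIC))
E
```

```text
[ 0.5807 -0.0908  0.2216] [ 0.3473  0.0742  0.9344 -0.0271]
[ 0.4092 -0.0641  0.3092]
0.165 [316.1459 242.8697]
0.14 [316.1911 221.8705]
0.12 [316.2251 206.2647]
0.1 [316.2573 191.627 ]
0 [316.3951 130.4714]
pointer [(0.8, 405.0, 80.0)]
clip_mid [(0.81, 311.0, 211.1)]
216 131
```

View pics/w7c.png

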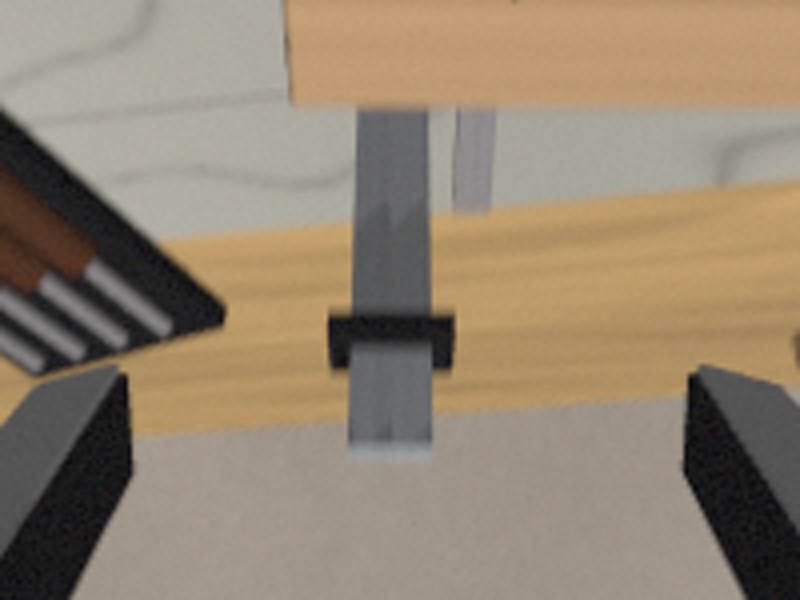

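```bash
python3 - <<'E'
from h import *
np.set_printoptions(precision=4,suppress=True)
c=ctrl.calibration("wrist")
O=np.array([.5637,.0056]);y=-.157;X=np.array([np.cos(y),np.sin(y)]);Y=np.array([-X[1],X[0]])
P=lambda lx,ly,z:proj(c,(*(O+lx*X+ly*Y),z))
cr=lambda p:((p[0]-216+.5)*4-.5,(p[1]-131+.5)*4-.5)
print("scale top",[(lx,cr(P(lx,-.095,.165))) for lx in(.150,.153,.155,.157)])
b=8*np.pi/120
for ly in(-.075,-.07):print("pointer",cr(P(-.1+.236*np.cos(b),ly,.05+.236*np.sin(b))),.05+.236*np.sin(b))
print("board far top edge",cr(P(-.1+.2*np.cos(b)-.01*np.sin(b),-.09,.05+.2*np.sin(b)+.01*np.cos(b))))
for lx in(.144,.146,.148,.150,.152):
    print(lx,[(z,round(cr(P(lx,-.095,z))[1],1)) for z in(.12,.124,.126,.128,.13,.132,.134,.138)])
E
```

```text
scale top [(0.15, (np.float64(402.75378347333435), np.float64(393.0261086398127))), (0.153, (np.float64(402.7941210463), np.float64(398.45182692908907))), (0.155, (np.float64(402.82067415236384), np.float64(402.02254125862476))), (0.157, (np.float64(402.8469610398272), np.float64(405.556763545149)))]
pointer (np.float64(476.6642053515493), np.float64(144.99141617163434)) 0.09906715903299121
pointer (np.float64(494.9878970756181), np.float64(145.01793264003152)) 0.09906715903299121
board far top edge (np.float64(423.06445580351055), np.float64(57.128915174317854))
0.144 [(0.12, np.float64(235.5)), (0.124, np.float64(247.6)), (0.126, np.float64(253.8)), (0.128, np.float64(259.9)), (0.13, np.float64(266.1)), (0.132, np.float64(272.4)), (0.134, np.float64(278.7)), (0.138, np.float64(291.4))]
0.146 [(0.12, np.float64(239.7)), (0.124, np.float64(251.8)), (0.126, np.float64(257.9)), (0.128, np.float64(264.0)), (0.13, np.float64(270.2)), (0.132, np.float64(276.5)), (0.134, np.float64(282.8)), (0.138, np.float64(295.5))]
0.148 [(0.12, np.float64(243.8)), (0.124, np.float64(255.9)), (0.126, np.float64(262.0)), (0.128, np.float64(268.1)), (0.13, np.float64(274.3)), (0.132, np.float64(280.5)), (0.134, np.float64(286.8)), (0.138, np.float64(299.4))]
0.15 [(0.12, np.float64(247.9)), (0.124, np.float64(259.9)), (0.126, np.float64(266.0)), (0.128, np.float64(272.2)), (0.13, np.float64(278.3)), (0.132, np.float64(284.5)), (0.134, np.float64(290.8)), (0.138, np.float64(303.4))]
0.152 [(0.12, np.float64(252.0)), (0.124, np.float64(264.0)), (0.126, np.float64(270.1)), (0.128, np.float64(276.2)), (0.13, np.float64(282.3)), (0.132, np.float64(288.5)), (0.134, np.float64(294.7)), (0.138, np.float64(307.3))]
```

```bash
cat > m.py <<'E'
from h import *
np.set_printoptions(precision=4,suppress=True,linewidth=150)
c,im=snap("wrist","w8");st=ctrl.read_state();print(st["ee_pos"],st["orientation"],c["origin"])
c2=ctrl.calibration("wrist")
O=np.array([.5637,.0056]);y=-.157;X=np.array([np.cos(y),np.sin(y)]);Y=np.array([-X[1],X[0]])
P=lambda lx,ly,z,k=c:proj(k,(*(O+lx*X+ly*Y),z))
for z in(.165,.14,.13,.12,.1):print(z,P(.155,-.095,z),P(.155,-.095,z,c2))
b=8*np.pi/120
print("pointer",P(-.1+.236*np.cos(b),-.075,.05+.236*np.sin(b)))
print("board far top/bottom edge",P(-.1+.2*np.cos(b)-.01*np.sin(b),-.09,.05+.2*np.sin(b)+.01*np.cos(b)),P(-.1+.2*np.cos(b),-.09,.05+.2*np.sin(b)))
g=cv2.cvtColor(im,cv2.COLOR_BGR2GRAY)
u=int(P(.155,-.095,.13)[0])
for du in(-12,-3,3,12,22):print(u+du,*[f"{r}:{g[r,u+du]}" for r in range(130,260)][::1] if du in(-3,) else [g[r,u+du] for r in range(130,260)])
E
python3 m.py
```

```text
[ 0.5863 -0.0922  0.2305] [ 0.3534  0.0735  0.9322 -0.0283] [ 0.4135 -0.0653  0.3158]
0.165 [316.3302 231.1306] [316.2764 230.961 ]
0.14 [316.408  210.4792] [316.356 210.309]
0.13 [316.4375 202.6769] [316.3862 202.5064]
0.12 [316.4661 195.1203] [316.4155 194.9497]
0.1 [316.521  180.7047] [316.4716 180.5338]
pointer [334.7911 166.8729]
board far top/bottom edge [321.3911 144.9072] [321.3155 139.1748]
304 159 161 161 166 164 166 163 161 159 161 160 165 163 149 108 89 151 167 169 167 167 167 169 169 168 168 168 167 167 164 162 159 153 154 154 162 164 169 168 170 168 167 171 169 173 169 168 166 168 167 165 161 162 150 150 153 151 144 143 139 141 139 135 133 139 112 52 18 29 21 19 39 34 29 35 73 83 80 84 82 83 83 110 108 102 101 107 105 102 105 106 105 104 95 90 91 92 90 92 135 156 160 155 152 149 149 150 153 153 151 149 150 151 153 151 153 154 157 153 152 151 153 151 151 152 147 154 151 151 153
313 130:161 131:158 132:161 133:162 134:165 135:163 136:164 137:160 138:159 139:160 140:161 141:166 142:165 143:149 144:118 145:102 146:102 147:99 148:101 149:99 150:100 151:101 152:100 153:98 154
[... 1619 characters left out ...]
 151 152 140 133 144 155 152 153 152 149 151 151 151 150 149 150 149 149 152 150 153 150 150 148 152 150 149 152 150 148 147 149 153 152 152 147 149 150 150 151 153 151 152 150
338 158 157 160 161 163 162 160 160 158 156 159 161 164 157 145 140 140 144 141 142 145 142 142 143 141 140 140 143 142 141 142 137 142 140 141 141 140 141 139 139 138 147 163 165 162 165 167 164 161 154 146 145 151 149 149 157 159 161 160 152 152 154 160 160 159 158 158 163 160 156 153 164 162 156 151 147 143 150 150 153 144 150 146 147 151 155 153 147 138 144 156 155 153 154 160 153 151 150 151 151 149 152 151 151 149 148 150 151 149 149 149 150 151 154 151 153 154 153 151 149 150 148 148 151 148 150 146 147 146 147
```

>>> arm_command(
  increments=[
    [0.8, 0, 0, 0, 0, -0.12, 0],
    [0.8, 0, 0, 0, 0, -0.12, 0],
    [0.8, 0, 0, 0, 0, -0.12, 0],
    [0.8, 0, 0, 0, 0, 0, 0],
    [0.8, 0, 0, 0, 0, 0, 0],
  ],
)

```text
t: 34.23
ee_pos: [0.5828, -0.0909, 0.223]
orientation: [0.51, 0.068, 0.857, -0.039]
force: [0.8, -0.9, 1.5]
opening: 0.0844
grip_force: 0.0
```

>>> arm_command(
  increments=[
    [0.8, 0, 0, 0, 0, 0, 0],
    [0.8, 0, 0, 0, 0, 0, 0],
    [0.8, 0, 0, 0, 0, 0, 0],
    [0.8, 0, 0, 0, 0, 0, 0],
    [0.8, 0, 0, 0, 0, 0, 0],
  ],
)

```text
t: 34.65
ee_pos: [0.5845, -0.0916, 0.2283]
orientation: [0.514, 0.067, 0.854, -0.041]
force: [-0.6, -0.6, -0.5]
opening: 0.0848
grip_force: 0.0
```

```bash
sed -i 's/w8/w9/; s/^for du.*//' m.py; cat >> m.py <<'E'
ct=ctrl.calibration("top")
for z in(.05,.053):
    p=atz(ct,342,163.3,z)[:2]-O;print("ptr flat local",p@X,p@Y)
def edges(col,r0,r1):
    p=g[:,col-1:col+2].astype(float).mean(1); d=np.diff(p)
    return [(r+.5,int(d[r])) for r in range(r0,r1) if abs(d[r])>12 and abs(d[r])==max(abs(d[r-2:r+3]))]
for du in(-16,-12,-5,0,5,12,16,19,23):print(u+du,edges(u+du,100,330))
E
python3 m.py
```

```text
[ 0.5842 -0.0914  0.2275] [ 0.5132  0.0673  0.8547 -0.0406] [ 0.3931 -0.0617  0.2476]
0.165 [315.7583 187.1137] [315.7061 188.1334]
0.14 [315.8126 164.0089] [315.7561 165.031 ]
0.13 [315.834  155.0055] [315.7759 156.0288]
0.12 [315.8553 146.1378] [315.7955 147.1623]
0.1 [315.8974 128.806 ] [315.8344 129.8331]
pointer [335.6892 117.5649]
board far top/bottom edge [321.1925 100.2809] [321.143   91.8038]
ptr flat local 0.140221168158725 -0.07283774826292196
ptr flat local 0.13928550347428215 -0.07273012076302657
299 [(149.5, -57), (154.5, 14), (162.5, 66), (298.5, -54)]
303 [(148.5, -48), (154.5, 14), (157.5, 29), (162.5, 35), (185.5, 17), (298.5, -54)]
310 [(148.5, -32), (154.5, 19), (157.5, 43), (185.5, 30), (298.5, -54)]
315 [(148.5, -36), (154.5, 15), (157.5, 47), (185.5, 27), (298.5, -55)]
320 [(148.5, -32), (154.5, 17), (157.5, 47), (185.5, 31), (298.5, -55)]
327 [(149.5, -62), (154.5, 13), (162.5, 83), (298.5, -52)]
331 [(141.5, 12), (298.5, -55)]
334 [(298.5, -55)]
338 [(121.5, 13), (298.5, -56)]
```

>>> arm_command(
  increments=[
    [0.8, 0, 0, 0, 0, 0.12, 0],
    [0.6, 0, 0, 0, 0, 0.12, 0],
    [0.4, 0, 0, 0, 0, 0.12, 0],
    [0.2, 0, 0, 0, 0, 0.12, 0],
    [0, 0, 0, 0, 0, 0.12, 0],
  ],
)

```text
t: 35.12
ee_pos: [0.5835, -0.0915, 0.228]
orientation: [0.236, 0.077, 0.969, -0.019]
force: [-0.7, -0.5, 0.6]
opening: 0.0614
grip_force: 0.0
```

>>> arm_command(
  increments=[
    [-0.1, 0, 0, 0, 0, 0.12, 0],
    [-0.1, 0, 0, 0, 0, 0.12, 0],
    [-0.1, 0, 0, 0, 0, 0.12, 0],
    [-0.1, 0, 0, 0, 0, 0.12, 0],
    [-0.1, 0, 0, 0, 0, 0, 0],
  ],
)

```text
t: 35.53
ee_pos: [0.5869, -0.0923, 0.2207]
orientation: [-0.004, 0.079, 0.997, 0.001]
force: [-0.7, -0.5, -3.2]
opening: 0.0422
grip_force: 0.0
```

>>> arm_command(
  increments=[
    [-0.1, 0.022, -0.021, 0, 0, 0, 0],
    [-0.1, 0.035, -0.022, 0, 0, 0, 0],
    [-0.1, 0.035, -0.022, 0, 0, 0, 0],
    [-0.1, 0.035, -0.022, 0, 0, 0, 0],
    [-0.1, 0, 0, 0, 0, 0, 0],
  ],
)

```text
t: 35.95
ee_pos: [0.4386, -0.1587, 0.2259]
orientation: [0.0, 0.081, 0.997, -0.001]
force: [0.6, 0.9, -0.2]
opening: 0.0429
grip_force: 0.0
```

>>> arm_command(
  increments=[
    [-0.1, 0, 0, 0, 0, 0, 0],
    [-0.1, 0, 0, 0, 0, 0, 0],
    [-0.1, 0, 0, 0, 0, 0, 0],
  ],
)

```text
t: 36.2
ee_pos: [0.445, -0.1568, 0.2262]
orientation: [0.001, 0.078, 0.997, -0.0]
force: [0.5, 0.5, 0.2]
opening: 0.042
grip_force: 0.0
```

```bash
python3 - <<'E'
from h import *
np.set_printoptions(precision=4,suppress=True)
st=ctrl.read_state();print(st["ee_pos"],st["orientation"]); r=rot(st["orientation"])
print("to pin",(np.array([.4445,-.158,.098])-st["ee_pos"])@r)
c=ctrl.calibration("top");im=ctrl.camera("top")
print([(t,[(round(d["score"],2),round(d["position"][1]*640,1),round(d["position"][0]*400,1)) for d in ctrl.find_in("top",t)]) for t in("bottle0","block0")])
E
```

```text
[ 0.445  -0.1568  0.2262] [ 0.0011  0.0783  0.9969 -0.0002]
to pin [ 0.0006 -0.0013  0.1282]
[('bottle0', [(0.93, 183.1, 292.8), (0.9, 181.3, 232.2), (0.8, 186.6, 258.8)]), ('block0', [(0.57, 303.5, 233.6), (0.53, 310.1, 205.0)])]
```

Back over the pin; bottles and block unchanged. Descend and regrip.

>>> arm_command(
  increments=[
    [-0.1, 0, -0.001, 0.03, 0, 0, 0],
    [-0.1, 0, 0, 0.04, 0, 0, 0],
    [-0.1, 0, 0, 0.04, 0, 0, 0],
    [-0.1, 0, 0, 0.018, 0, 0, 0],
    [-0.1, 0, 0, 0, 0, 0, 0],
  ],
)

```text
t: 36.77
ee_pos: [0.4411, -0.156, 0.0918]
orientation: [-0.005, 0.078, 0.997, 0.002]
force: [-0.6, -0.2, 0.1]
opening: 0.0419
grip_force: 0.0
```

>>> arm_command(
  increments=[
    [-0.4, 0, 0, 0, 0, 0, 0],
    [-0.6, 0, 0, 0, 0, 0, 0],
    [-1, 0, 0, 0, 0, 0, 0],
    [-1, 0, 0, 0, 0, 0, 0],
    [-1, 0, 0, 0, 0, 0, 0],
  ],
)

```text
t: 37.18
ee_pos: [0.4454, -0.1586, 0.0997]
orientation: [0.002, 0.079, 0.997, -0.001]
force: [-0.1, -1.2, 3.9]
opening: 0.0135
grip_force: 12.0
```

>>> arm_command(
  increments=[
    [-1, -0.0061, 0.0188, 0, 0, 0, 0],
    [-1, -0.016, 0.0116, 0, 0, 0, 0],
    [-1, -0.0198, 0, 0, 0, 0, 0],
    [-1, -0.016, -0.0116, 0, 0, 0, 0],
    [-1, -0.0061, -0.0188, 0, 0, 0, 0],
  ],
)

```text
t: 37.6
ee_pos: [0.5092, -0.1674, 0.0997]
orientation: [0.001, 0.077, 0.997, 0.0]
force: [-7.7, 3.0, 7.2]
opening: 0.0136
grip_force: 12.0
```

>>> arm_command(
  increments=[
    [-1, 0.0061, -0.0188, 0, 0, 0, 0],
    [-1, 0.016, -0.0116, 0, 0, 0, 0],
    [-1, 0.0198, 0, 0, 0, 0, 0],
    [-1, 0.016, 0.0116, 0, 0, 0, 0],
    [-1, 0.0061, 0.0188, 0, 0, 0, 0],
  ],
)

```text
t: 38.02
ee_pos: [0.4447, -0.1601, 0.0998]
orientation: [0.003, 0.08, 0.997, -0.001]
force: [8.8, -2.8, -2.9]
opening: 0.0138
grip_force: 12.0
```

>>> arm_command(
  increments=[
    [-1, -0.0061, 0.0188, 0, 0, 0, 0],
    [-1, -0.016, 0.0116, 0, 0, 0, 0],
    [-1, -0.0198, 0, 0, 0, 0, 0],
    [-1, -0.016, -0.0116, 0, 0, 0, 0],
    [-1, -0.0061, -0.0188, 0, 0, 0, 0],
  ],
)

```text
t: 38.43
ee_pos: [0.509, -0.1674, 0.0997]
orientation: [0.001, 0.077, 0.997, 0.0]
force: [-8.1, 2.7, 7.9]
opening: 0.0135
grip_force: 12.0
```

>>> arm_command(
  increments=[
    [-1, 0.0061, -0.0188, 0, 0, 0, 0],
    [-1, 0.016, -0.0116, 0, 0, 0, 0],
    [-1, 0.0198, 0, 0, 0, 0, 0],
    [-1, 0.016, 0.0116, 0, 0, 0, 0],
    [-1, 0.0061, 0.0188, 0, 0, 0, 0],
  ],
)

```text
t: 38.85
ee_pos: [0.4446, -0.1601, 0.0998]
orientation: [0.003, 0.08, 0.997, -0.002]
force: [8.4, -2.4, -3.2]
opening: 0.0136
grip_force: 12.0
```

>>> arm_command(
  increments=[
    [-1, -0.0061, 0.0188, 0, 0, 0, 0],
    [-1, -0.016, 0.0116, 0, 0, 0, 0],
    [-1, -0.0198, 0, 0, 0, 0, 0],
    [-1, -0.016, -0.0116, 0, 0, 0, 0],
    [-1, -0.0061, -0.0188, 0, 0, 0, 0],
  ],
)

```text
t: 39.27
ee_pos: [0.5089, -0.1675, 0.0997]
orientation: [0.001, 0.077, 0.997, 0.0]
force: [-8.8, 3.0, 7.6]
opening: 0.0135
grip_force: 12.0
```

>>> arm_command(
  increments=[
    [-1, 0.0061, -0.0188, 0, 0, 0, 0],
    [-1, 0.016, -0.0116, 0, 0, 0, 0],
    [-1, 0, 0, 0, 0, 0, 0],
    [-1, 0, 0, 0, 0, 0, 0],
    [-1, 0, 0, 0, 0, 0, 0],
  ],
)

```text
t: 39.68
ee_pos: [0.4815, -0.1953, 0.0997]
orientation: [0.001, 0.079, 0.997, -0.001]
force: [-1.3, 1.1, 5.9]
opening: 0.0135
grip_force: 12.0
```

>>> arm_command(
  increments=[
    [-0.6, 0.0, 0, 0, 0, 0, 0],
    [-0.3, 0, 0, 0, 0, 0, 0],
    [-0.1, 0, 0, 0, 0, 0, 0],
    [-0.1, 0, 0, -0.02, 0, 0, 0],
    [0, 0, 0, -0.04, 0, 0, 0],
  ],
)

```text
t: 40.1
ee_pos: [0.4774, -0.1929, 0.1519]
orientation: [-0.006, 0.079, 0.997, 0.003]
force: [1.0, -0.4, 0.3]
opening: 0.042
grip_force: 0.0
```

>>> arm_command(
  increments=[
    [0.4, 0, 0, -0.035, 0, 0, 0],
    [0.4, 0, 0, -0.035, 0, 0, 0],
    [0.4, -0.022, 0.0295, 0, 0, 0, 0],
    [0.4, -0.022, 0.0295, 0, 0, 0, 0],
    [0.4, -0.022, 0.0295, 0, 0, 0, 0],
  ],
)

```text
t: 40.52
ee_pos: [0.5611, -0.1174, 0.2289]
orientation: [0.001, 0.08, 0.997, -0.0]
force: [-0.0, -0.2, 0.0]
opening: 0.0657
grip_force: 0.0
```

>>> arm_command(
  increments=[
    [0.6, -0.021, 0.0295, 0, 0, 0, 0],
    [0.6, 0, 0, 0, 0, -0.12, 0],
    [0.6, 0, 0, 0, 0, -0.12, 0],
    [0.6, 0, 0, 0, 0, -0.12, 0],
    [0.6, 0, 0, 0, 0, -0.12, 0],
  ],
)

```text
t: 40.93
ee_pos: [0.5864, -0.0916, 0.2277]
orientation: [0.24, 0.076, 0.968, -0.019]
force: [0.7, 0.1, 0.3]
opening: 0.0753
grip_force: 0.0
```

>>> arm_command(
  increments=[
    [0.8, 0, 0, 0, 0, -0.12, 0],
    [0.8, 0, 0, 0, 0, -0.12, 0],
    [0.8, 0, 0, 0, 0, -0.12, 0],
    [0.8, 0, 0, 0, 0, -0.12, 0],
    [0.8, 0, 0, 0, 0, -0.12, 0],
  ],
)

```text
t: 41.35
ee_pos: [0.5845, -0.0921, 0.2288]
orientation: [0.515, 0.068, 0.853, -0.042]
force: [1.2, 1.7, -0.3]
opening: 0.0844
grip_force: 0.0
```

>>> arm_command(
  increments=[
    [0.8, 0, 0, 0, 0, 0, 0],
    [0.8, 0, 0, 0, 0, 0, 0],
    [0.8, 0, 0, 0, 0, 0, 0],
    [0.8, 0, 0, 0, 0, 0, 0],
    [0.8, 0, 0, 0, 0, 0, 0],
  ],
)

```text
t: 41.77
ee_pos: [0.5878, -0.0927, 0.2337]
orientation: [0.515, 0.067, 0.854, -0.041]
force: [-0.2, 0.7, 0.7]
opening: 0.0845
grip_force: 0.0
```

```bash
sed -i 's/w9/w10/; s/^b=.*/b=42.10\/120/' m.py; cat >> m.py <<'E'
a=cv2.resize(im[90:210,260:380],None,fx=4,fy=4,interpolation=cv2.INTER_CUBIC)
sc=ctrl.camera("scene"); b2=cv2.resize(sc[150:260,260:340],None,fx=4,fy=4,interpolation=cv2.INTER_CUBIC)[:440]
o=np.zeros((480,800,3),np.uint8);o[:480,:480]=a;o[:440,480:800]=b2;cv2.imwrite("pics/final.png",o)
E
python3 m.py
```

```text
[ 0.5874 -0.0926  0.2327] [ 0.5146  0.067   0.8538 -0.041 ] [ 0.3963 -0.0629  0.2522]
0.165 [316.4676 180.7231] [316.357  181.8959]
0.14 [316.5324 157.5551] [316.4167 158.7287]
0.13 [316.5579 148.5286] [316.4402 149.7027]
0.12 [316.583  139.6387] [316.4634 140.8136]
0.1 [316.6325 122.2661] [316.509  123.4428]
pointer [337.6538 136.5932]
board far top/bottom edge [322.3508 115.028 ] [322.2674 106.8944]
ptr flat local 0.140221168158725 -0.07283774826292196
ptr flat local 0.13928550347428215 -0.07273012076302657
300 [(142.5, -61), (155.5, 61), (298.5, -55)]
304 [(113.5, -18), (142.5, -42), (151.5, 28), (156.5, 16), (178.5, 25), (298.5, -52)]
311 [(113.5, -36), (142.5, -30), (151.5, 48), (178.5, 34), (298.5, -56)]
316 [(113.5, -32), (142.5, -33), (148.5, 14), (151.5, 53), (178.5, 28), (298.5, -52)]
321 [(113.5, -36), (142.5, -38), (151.5, 60), (178.5, 35), (298.5, -53)]
328 [(142.5, -58), (156.5, 66), (298.5, -56)]
332 [(298.5, -50)]
335 [(113.5, -12), (298.5, -54)]
339 [(113.5, -13), (298.5, -55)]
```

View pics/final.png

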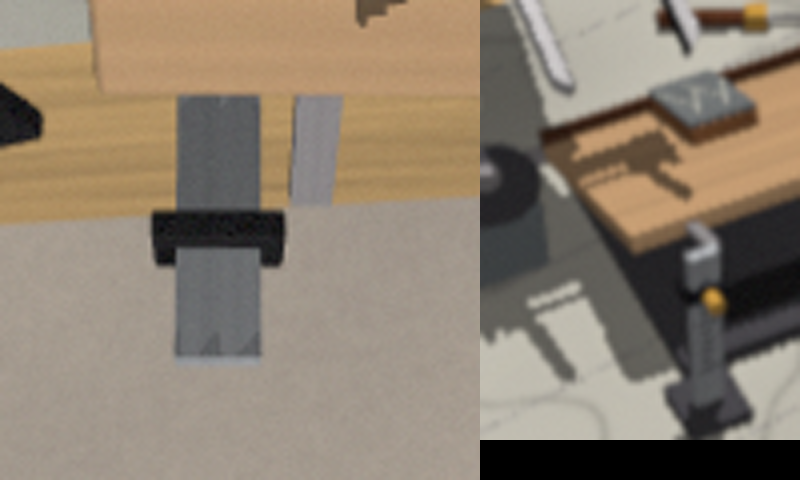

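```bash
python3 -c "
from bench import ctrl
print(ctrl.close_job())"
```

```text
the job is handed in; nothing more can be done
None
```

The job is handed in, with no verdict returned: all three bottles stand upright in the tray, the one lino block lies flat and snug against the ledge, and the crank was wound 6.7 turns, putting the pointer at about 131 mm against a clip measured at 130–132 mm.

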